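Open the dressing case and lay out the bath things

ROBOT

A 7-joint arm with a two-finger parallel gripper is mounted at the origin on the work surface. World frame = base frame: x ahead of the robot, y to its left, z up, the work surface at z = 0. Lengths are in m, angles in degrees, forces in N, time in s.
With the tool pointing down it reaches from about 0.425 to 0.875 m from the base axis. Payload 4.7 kg.
Tool frame: the origin (TCP) lies midway between the tips of the shut fingers; the grasp point (between the pads) lies 19 mm behind it; y points along the fingers, x is the direction in which the jaws open and shut, and the axes are right-handed (so a half turn about y gives the same grasp; the last joint's range is limited). The gripper opens to 87 mm and grips with 3 to 60 N. Pads are 19 mm wide; open, the fingers measure 117 mm over their backs; the gripper's body (75 mm by 190 mm) begins 51 mm behind the grasp point.
Start: joints at [-62.733, 18.392, -4.016, 83.108, 1.295, 78.541, -3.26], TCP at [0.29, 0.582, 0.223] pointing down, gripper open.
Joint ranges: [-163.93, 163.93], [-17.29, 119.83], [-79.2, 71.16], [3.27, 140.29], [-89.18, 269.18], [5.43, 117.66], [-154.24, 154.24]. Speed limits (degrees/s): [147.25, 147.25, 180, 180, 180, 180, 180].

INTERFACE

Orientations are given as [roll, pitch, yaw] about the fixed x, y, z axes, in that order (R = Rz(yaw) Ry(pitch) Rx(roll)).
In Python, from cell import env gives the robot as it stands.
- The arm moves only by the tool carry_out, never from a script. Its argument "targets" is a list of rows, each a list of 2 entries, a list of its own where there are three numbers: the shift along the tool's x, y, z in mm, then the turn, a rotation vector about the tool's x, y, z in degrees. A call has 1 to 12 rows; each row shifts and turns the commanded pose from where the row before left it, along the tool's axes as they then stand; what a row does not reach is not made up. A row lasts 1/10 s, in which the tool goes at most 50 mm and 8.59 degrees, less where a joint would pass 70% of its speed; a pose out of reach is approached as far as the arm can. A call with a gripper value outside its range is refused whole. "jaw" is the opening, from 0 (shut) to 1 (fully open), set as the call begins (left out, the last holds). The fingers move at their own pace and stop on an object; "squeeze" is the grip in N (left out, the last holds). Time passes only in rows, so rows that do not move let the fingers close. It gives the time, the measured TCP pose, the force and the opening at its end, in the units of the state.
- env.get_obs(): the state, without advancing time (a new reading comes with each control period).
- env.read_camera(name): name is "scene" or "top" or "wrist"; returns the picture (384x512x3 uint8, red, green, blue); there is no depth.
- env.get_calibration(name): a dict with "fx", "fy", "cx", "cy" (pixels), "D" ([k1, k2, p1, p2, k3] as OpenCV has them; the pictures are not rectified), "R" (3x3) and "t" (3): a world point X has camera coordinates R X + t; the wrist camera has in their place "hand_eye" (4x4, takes a point from camera to tool coordinates, whose origin is the TCP and whose axes are the tool frame's). Camera axes: x right, y down, z forward; pixel columns grow to the right and rows downward; lengths in m; the calibration is good to about 2 mm. A picture is of the moment at which its call begins: read the wrist's pose just before it. get_calibration takes no time and is no camera call.
- env.sign_off(): hands the job in, once; it reports no verdict.
Trained networks look in the newest picture that a camera, given by its name, has taken for a name from the list of things; names that differ only in an ending like _2 or _b are one class to them, and where a whole thing is asked for, a point or a joint stands for the part that bears it (a point fixed in the world has none). Each returns a list of dicts, best first, with "p" (0 to 1); they miss things now and then, are a little off and sometimes report something else, mostly with a low value. They report only what shows in the picture. A call takes as long as a camera call.
- env.outline_of(camera, label): "mask" (384x512 bool, what is visible of it) and "xy" ([column, row] in pixels, amid what is visible of it).
The state is a dict: "time_s": time; "qpos": joint angles; "joint_velocities": joint speeds; "effort": joint torques, N m; "tool_pos": TCP position; "tool_rot": TCP orientation; "force": force on the tool from outside, world axes, zero at the start; "wrist_torque": the same for the moment, N m; "grip_width": finger opening in m.
Only numpy, scipy, OpenCV 4.12 (cv2) and the standard library are available. Lean on these libraries where they do the work, as an engineer would, in place of code of your own. Each camera call takes 0.05 s, during which the arm holds its last target.

TASK

First raise the stiff mirror lid of the dressing case and set it 100 degrees from shut, so the mirror leans back a little past upright. Then take the wooden inner board by its handle, lift it straight up and level off its two dowels and lay it flat, handle up, on the cork mat, centred and lined up with the mat. Take every soap, brush and pumice stone that is in the case and lay it directly on the board, none on top of another or standing on end, and leave the lid at its angle and the pebble bottles and the tumbler undisturbed.

Things in the scene. Friction and masses are not known exactly. Their poses are not given: they have to be found in the camera images.
- case: wooden dressing case base (fixed), 282 long (y), from x -83 (front) to +113 (hinge side), origin on the counter midway between the dowels. Rim top at z 52, 5 thick (back ledge 35); shallow well inside, floor at z 40, bath things lie in it under the board. Dowels at (0, +115) and (0, -115): posts 18 in diameter up to a shoulder at z 74, then steel pins 9 in diameter up to z 98.
- lid (a joint): angle of the mirror lid, rad: 0 shut, 1.745 = 100 degrees, end stop 1.95. It starts 0 to 0.35. The hinge is stiff (about 0.8 N m of friction, lid 0.5 kg): it stays where it is left and needs up to about 7 N at the tab.
- lid_hinge (a point): middle of the hinge line, on the case's back edge at case (x 113, y 0, z 52) mm; the hinge axis is the case's y; the front of the lid goes up and then back (+x of the case).
- lid_tab (a point): grip point on the lid's pull tab: 40 wide along the hinge axis, 34 long, 10 thick, straight out of the lid's front face (lid shell 196 x 282 x 66 mm, mirror inside); the point is 20 out from that face, at mid thickness. With the lid shut it is at hinge (x -216, z +20) mm. Pinched across its 40 mm width, it can turn between the fingers as the lid swings.
- board: loose wooden inner board, 140 (x) by 260 (y) by 9 thick, about 0.3 kg, origin at the centre of its underside. Two 10 mm holes at (0, +115) and (0, -115) sit over the pins; seated, its underside is on the shoulders (case z 74) and the pins reach 24 above it. Handle: upright rib in the middle, 60 (x) by 16 (y), from 9 to 33 above the underside.
- board_handle (a point): middle of the top of the board's handle rib (33 mm above the board's underside)
- mat: fixed cork mat, 200 (x) by 300 (y) by 5 thick, origin under its centre on the counter
- soap1: cream soap bar, 46 (x) by 66 (y) by 26 high, origin at its centre; may be absent
- soap2: cream soap bar, 46 (x) by 66 (y) by 26 high, origin at its centre; may be absent
- brush: wooden nail brush, 40 (x) by 70 (y) by 30 high, wooden back the top 16 mm, bristle block below, origin at its centre; may be absent
- pumice: grey pumice stone, 46 (x) by 66 (y) by 28 high, rounded edges, origin at its centre; may be absent
- bottle1: bystander: square stoppered bottle of pebbles, 44 by 44 by 102 high, origin under its centre
- bottle2: bystander: square stoppered bottle of pebbles, 44 by 44 by 102 high, origin under its centre
- tumbler: bystander: white tumbler, 68 in diameter, 85 high, origin under its centre

How it is judged:
By the outcome, as a careful person would: the job done as asked, in the order asked, and still so for the second after the job is handed in, with the robot touching nothing.
Of soap1, soap2, brush, pumice only 3 to 4 are there at a start; the rules pass over those that are not, and their reading is None.
At some moment in a run one of soap1, soap2, brush, pumice may be knocked a few centimetres aside while the robot is not near it.
Once in a run the grip may slacken for a moment while it holds something.
It also fails if it takes over 208 s, if anything falls off the work surface, if the arm or the gripper's body presses on something with over 40 N, if the wrist force passes 120 N, or if a joint passes its speed limit or range.

## Working session

There is one attempt and no reset: what is moved stays moved. The work goes in short steps, Python scripts to look and compute and a tool call to move; the robot and the scene stay as the last step left them, time stands still between calls to the robot, and variables do not carry over. Pictures are saved under pics/ and viewed, and the job is handed in when it is done.

Besides the shell and the picture viewer there is one more tool, called as a command line: name --argument value ..., lists and objects as JSON in quotes. carry_out: Moves the arm, as the interface text tells. Its arguments: {"type":"object","properties":{"targets":{"type":"array","items":{"type":"array"}},"jaw":{"type":"number"},"squeeze":{"type":"number"}},"required":["targets"]}

```bash
ls; mkdir -p pics
cat > h.py <<'E'
import numpy as np, cv2
from cell import env
from scipy.spatial.transform import Rotation as Ro
def save(cam,name):
    im=env.read_camera(cam); cv2.imwrite('pics/'+name,im[:,:,::-1]); return im
def cal(cam,obs=None):
    c=env.get_calibration(cam)
    K=np.array([[c['fx'],0,c['cx']],[0,c['fy'],c['cy']],[0,0,1]]);D=np.array(c['D'],float)
    if 'hand_eye' in c:
        o=obs or env.get_obs()
        T=np.eye(4);T[:3,:3]=Ro.from_euler('xyz',o['tool_rot'],degrees=True).as_matrix();T[:3,3]=o['tool_pos']
        M=np.linalg.inv(T@np.array(c['hand_eye']));R,t=M[:3,:3],M[:3,3]
    else: R,t=np.array(c['R']),np.array(c['t'])
    return K,D,R,t
def proj(C,X):
    K,D,R,t=C;return cv2.projectPoints(np.atleast_2d(np.array(X,float)),cv2.Rodrigues(R)[0],t,K,D)[0][:,0]
def ray(C,uv):
    K,D,R,t=C;p=cv2.undistortPoints(np.array([[uv]],float),K,D)[0,0]
    return -R.T@t, R.T@np.array([p[0],p[1],1])
def onz(C,uv,z):
    o,d=ray(C,uv);return o+d*(z-o[2])/d[2]
E
python3 - <<'E'
from h import *
print(env.get_obs())
for c in ['scene','top','wrist']:
    save(c,c+'0.png'); K,D,R,t=cal(c); print(c,-R.T@t,K[0,0],R[2])
    for n in ['lid','board','mat','soap1','brush','pumice','bottle1','tumbler','lid_tab','board_handle']:
        for r in env.outline_of(c,n)[:3]: 
            ys,xs=np.nonzero(r['mask']);print(n,round(r['p'],2),np.round(r['xy']),len(xs),xs.min(),xs.max(),ys.min(),ys.max())
E
```

```text
pics
{'time_s': 0.0, 'qpos': array([-62.73272035,  18.44056377,  -4.01517907,  83.17387858,
         1.29443428,  78.53935285,  -3.26031102]), 'joint_velocities': array([ 0.05577779,  0.03379069,  0.00747206, -0.03115854, -0.20628891,
       -0.01873697,  0.11453031]), 'effort': array([-1.49825128e-04, -4.91297185e+01, -4.03919024e-01, -3.12520730e+01,
       -6.38848683e-02,  4.39469505e-02,  1.77060856e-04]), 'tool_pos': array([0.28942212, 0.5814086 , 0.22145336]), 'tool_rot': array([-90.00516565,   0.10858852,  63.54168413]), 'force': array([0.28767103, 0.155604  , 0.11818689]), 'wrist_torque': array([ 0.05382828, -0.0185579 , -0.02456277]), 'grip_width': 0.08717923825298685}
scene [ 1.10194348 -0.22039826  0.50606444] 352.33967730100693 [-0.75456682  0.30658136 -0.58020409]
lid 0.86 [326. 158.] 10298 255 407 111 213
mat 0.7 [159. 233.] 8955 86 244 189 283
pumice 0.55 [347. 274.] 1376 332 368 243 299
bottle1 0.81 [350. 274.] 1319 332 367 244 298
bottle1 0.8 [301. 279.] 1468 282 317 249 305
bottle1 0.56 [325. 159.] 10281 254 407 111 213
tumbler 0.7 [228. 299.] 2186 207 251 271 333
lid_tab 0.62 [324. 161.] 10409 255 407 111 213
top [0.44676065 0.00272577 0.99745165] 454.0935432439292 [ 0.12714917 -0.02753209 -0.99150142]
lid 0.76 [137. 216.] 15955 58 213 159 282
mat 0.57 [324. 226.] 12021 257 396 177 274
brush 0.43 [138. 215.] 15870 59 213 160 282
pumice 0.62 [139. 219.] 16800 58 216 158 283
bottle1 0.67 [242. 107.] 555 230 251 93 120
bottle1 0.64 [139. 218.] 16812 58 217 158 284
bottle1 0.57 [198.  97.] 605 186 213 81 113
tumbler 0.7 [298. 102.] 950 285 316 84 121
lid_tab 0.93 [136. 218.] 15976 58 213 159 282
wrist [0.22387594 0.61486074 0.38387915] 319.0368633645017 [ 0.24364618 -0.12251428 -0.962095  ]
```

View pics/top0.png

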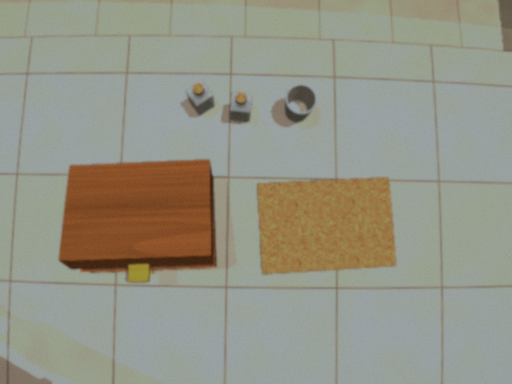

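View pics/scene0.png

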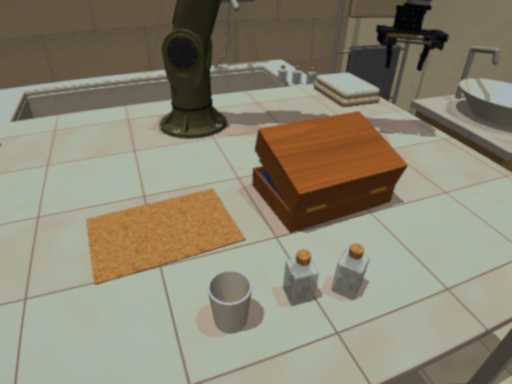

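View pics/wrist0.png

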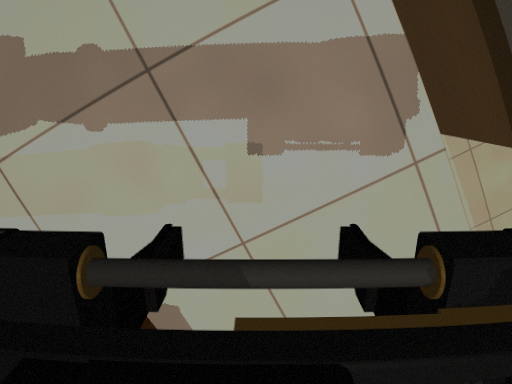

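```bash
cat > fit.py <<'E'
from h import *
from scipy.optimize import minimize
def box(x0,x1,y0,y1,z0,z1): return np.array([[x,y,z] for x in(x0,x1) for y in(y0,y1) for z in(z0,z1)],float)
SH=box(-196,0,-141,141,0,66)/1e3; TB=box(-230,-196,-20,20,15,25)/1e3
def Rz(a): return Ro.from_euler('z',a).as_matrix()
def lidpts(P,p): # p hx,hy,yaw,ang ; lid opens front up => rotation about +y by +ang
    return (P@Ro.from_euler('y',p[3]).as_matrix().T+[.113,0,.052])@Rz(p[2]).T+[p[0],p[1],0]
def ren(C,sets,S=1):
    m=np.zeros((384,512),np.uint8)
    for P in sets:
        h=cv2.convexHull(proj(C,P).astype(np.float32))
        cv2.fillConvexPoly(m,np.round(h*16).astype(np.int32),1,lineType=8,shift=4)
    return m
def iou(m,M):
    return np.logical_and(m,M).sum()/np.logical_or(m,M).sum()
E
python3 - <<'E'
from fit import *
best=lambda c,n: env.outline_of(c,n)[0]['mask']
save('scene','s1.png');save('top','t1.png')
ML={c:best(c,'lid') for c in('scene','top')}; MM={c:best(c,'mat') for c in('scene','top')}
np.savez('m0.npz',sl=ML['scene'],tl=ML['top'],sm=MM['scene'],tm=MM['top'])
C={c:cal(c) for c in ML}
f=lambda p:-sum(iou(ren(C[c],[lidpts(SH,p),lidpts(TB,p)]),ML[c]) for c in ML)
b=None
for a in(.05,.2,.35):
  r=minimize(f,[.45,.2,0,a],method='Nelder-Mead',options=dict(initial_simplex=np.array([.45,.2,0,a])+np.vstack([np.zeros(4),np.diag([.04,.04,.1,.1])]),maxiter=600))
  print(r.x,r.fun)
  if b is None or r.fun<b.fun:b=r
p=b.x
for c in ML: print(c,iou(ren(C[c],[lidpts(SH,p),lidpts(TB,p)]),ML[c]))
MT=box(-.1,.1,-.15,.15,0,.005)
g=lambda q:-sum(iou(ren(C[c],[MT@Rz(q[2]).T+[q[0],q[1],0]]),MM[c]) for c in MM)
r=minimize(g,[.45,-.15,0],method='Nelder-Mead',options=dict(initial_simplex=np.array([.45,-.15,0])+np.vstack([np.zeros(3),np.diag([.04,.04,.1])])))
print('mat',r.x,r.fun)
for c in ML:
  im=cv2.imread('pics/%s1.png'%c[0])
  for P in([lidpts(SH,p)],[lidpts(TB,p)],[MT@Rz(r.x[2]).T+[r.x[0],r.x[1],0]]):
    cs=cv2.findContours(ren(C[c],P),0,1)[0]; cv2.drawContours(im,cs,-1,(0,255,0),1)
  base=box(-.083,.113,-.141,.141,0,.052)@Rz(p[2]).T+[p[0],p[1],0]
  cv2.drawContours(im,cv2.findContours(ren(C[c],[base]),0,1)[0],-1,(255,0,0),1)
  cv2.imwrite('pics/fit_%s.png'%c,im)
a=cv2.imread('pics/fit_scene.png')[80:320,60:440];b=cv2.imread('pics/fit_top.png')[70:310,40:420]
cv2.imwrite('pics/fit0.png',cv2.resize(np.vstack([a,b]),None,fx=1.25,fy=1.25))
E
```

```text
[0.49080804 0.19942789 0.05447837 0.2704048 ] -1.9518411207884616
[0.49059925 0.20007229 0.0597335  0.2687184 ] -1.9517666825124462
[0.48989932 0.19957605 0.06578501 0.28628115] -1.9465151183947884
scene 0.9654088050314465
top 0.9864323157570151
mat [ 0.50986667 -0.18798078  0.06557828] -1.956465763356161
```

View pics/fit0.png

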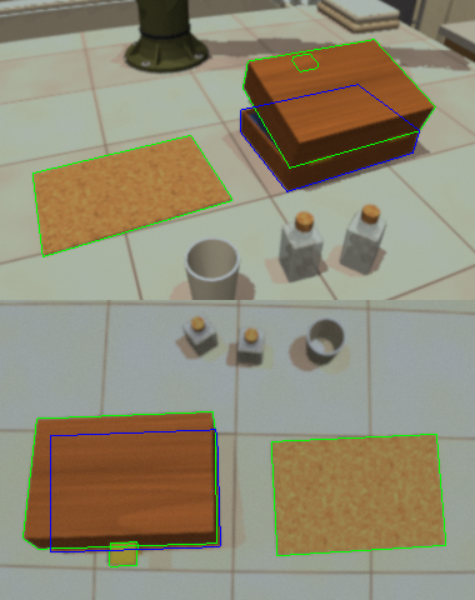

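```bash
cat > plan.py <<'E'
from fit import *
CASE=np.array([.4907,.1995,.055])
def H(R,p): T=np.eye(4);T[:3,:3]=R;T[:3,3]=p;return T
def cur():
    o=env.get_obs();return H(Ro.from_euler('xyz',o['tool_rot'],degrees=True).as_matrix(),o['tool_pos'])
def tooly(yaw,tilt): # yaw deg: jaw dir; tilt deg forward-leaning (approach toward -z_tool side)
    return Ro.from_euler('xyz',[-90,0,yaw],degrees=True).as_matrix()@Ro.from_euler('x',-tilt,degrees=True).as_matrix()
def caseT(): return H(Rz(CASE[2]),[CASE[0],CASE[1],0])
def tabpt(th): # world
    return lidpts(np.array([[-.216,0,.020]]),[*CASE,th])[0]
def tcp(R,g): return H(R,np.array(g)+.019*R[:,1]) # pose with grasp point at g
def rows(T0,T1,n):
    dR=Ro.from_matrix(T0[:3,:3].T@T1[:3,:3]).as_rotvec(); out=[];A=T0.copy();p0,p1=T0[:3,3],T1[:3,3]
    for i in range(1,n+1):
        B=H(T0[:3,:3]@Ro.from_rotvec(dR*i/n).as_matrix(),p0+(p1-p0)*i/n)
        L=np.linalg.inv(A)@B
        s=np.round(L[:3,3]*1e3,1);r=np.round(np.degrees(Ro.from_matrix(L[:3,:3]).as_rotvec()),2)
        out.append([s.tolist(),r.tolist()])
        A=A@H(Ro.from_rotvec(np.radians(r)).as_matrix(),s/1e3)
    return out,A
def show(T0,T1,n):
    o,A=rows(T0,T1,n);import json;print(n,json.dumps(o).replace(' ',''));return A
E
python3 - <<'E'
from plan import *
import math
Y=math.degrees(CASE[2])+90
R=tooly(Y,30); g=tabpt(.27); print(g,R[:,1],[tabpt(a).round(3) for a in(0,.35,1.745)])
T=tcp(R,g); P=T.copy();P[:3,3]-=.08*R[:,1]; print(T[:3,3],P[:3,3])
A=show(cur(),P,12)
E
```

```text
[0.40099596 0.1945613  0.12888941] [ 0.49924394  0.02748614 -0.8660254 ] [array([0.388, 0.194, 0.072]), array([0.408, 0.195, 0.145]), array([0.661, 0.209, 0.261])]
[0.4104816  0.19508353 0.11243493] [0.37054208 0.19288464 0.18171696]
12 [[[-26.0,3.4,-20.5],[-2.44,-2.41,-0.65]],[[-26.9,4.0,-19.2],[-2.45,-2.41,-0.64]],[[-27.7,4.4,-17.9],[-2.44,-2.41,-0.65]],[[-28.5,4.8,-16.5],[-2.44,-2.41,-0.64]],[[-29.3,5.2,-15.0],[-2.45,-2.41,-0.65]],[[-29.9,5.5,-13.6],[-2.44,-2.41,-0.64]],[[-30.4,5.7,-12.1],[-2.44,-2.41,-0.65]],[[-31.1,5.8,-10.6],[-2.44,-2.41,-0.64]],[[-31.5,5.9,-9.0],[-2.45,-2.41,-0.65]],[[-31.9,5.9,-7.4],[-2.44,-2.41,-0.64]],[[-32.3,5.8,-5.8],[-2.44,-2.41,-0.65]],[[-32.5,5.7,-4.2],[-2.45,-2.41,-0.65]]]
```

carry_out --targets '[[[-26,3,-20],[-2.4,-2.4,-0.6]],[[-27,4,-19],[-2.4,-2.4,-0.6]],[[-28,4,-18],[-2.4,-2.4,-0.6]],[[-28,5,-16],[-2.4,-2.4,-0.6]],[[-29,5,-15],[-2.4,-2.4,-0.6]],[[-30,5,-14],[-2.4,-2.4,-0.6]],[[-30,6,-12],[-2.4,-2.4,-0.6]],[[-31,6,-11],[-2.4,-2.4,-0.6]],[[-31,6,-9],[-2.4,-2.4,-0.6]],[[-32,6,-7],[-2.4,-2.4,-0.6]],[[-32,6,-6],[-2.4,-2.4,-0.6]],[[-32,6,-4],[-2.4,-2.4,-0.6]]]' --jaw 1 --squeeze 25

```text
time_s: 3.15
tool_pos: [0.3904, 0.2319, 0.1656]
tool_rot: [-117.0, 2.1, 89.3]
force: [2.0, -2.8, 1.5]
grip_width: 0.087
```

Run:
```python
from plan import *
import math
o=env.get_obs();print(o['tool_pos'],o['tool_rot'],o['qpos'].round(1))
R=tooly(math.degrees(CASE[2])+90,30); g=tabpt(.27);T=tcp(R,g);P=T.copy();P[:3,3]-=.08*R[:,1]
save('wrist','w1.png');save('top','t2.png')
for r in env.outline_of('wrist','lid_tab')[:2]: print(r['p'],r['xy'])
print('tab should be at',proj(cal('wrist',o),g))
A=show(cur(),P,4)
im=np.hstack([cv2.imread('pics/w1.png'),cv2.imread('pics/t2.png')]);cv2.imwrite('pics/a1.png',cv2.resize(im,(800,300)))
```

```text
[0.39041315 0.23186908 0.16560555] [-117.0131839     2.06891116   89.33279917] [-43.8 -17.3  -7.3 130.5  25.1  53.5  26. ]
0.97 [244.0, 232.7]
tab should be at [[207.02967393 207.33822439]]
4 [[[-11.6,-5.4,1.5],[-0.92,-0.47,-0.71]],[[-11.6,-5.7,1.5],[-0.92,-0.47,-0.71]],[[-11.5,-5.7,1.5],[-0.92,-0.47,-0.71]],[[-11.4,-6.0,1.5],[-0.92,-0.47,-0.71]]]
```

View pics/a1.png

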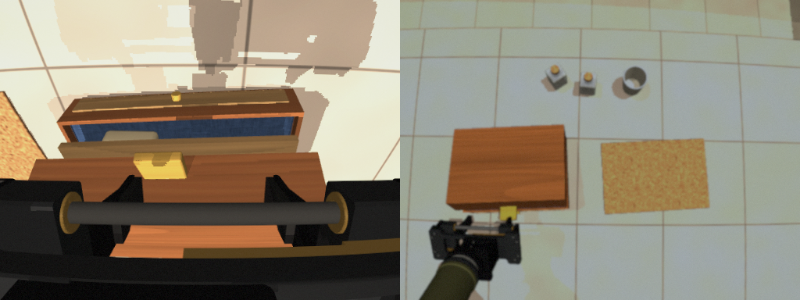

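carry_out --targets '[[[0,-25,0],[4,0,0]],[[0,-10,0],[4,0,0]],[[0,0,0],[4,0,0]],[[0,0,0],[4,0,0]],[[0,0,0],[0,0,0]],[[0,0,0],[0,0,0]]]'

```text
time_s: 3.9
tool_pos: [0.3702, 0.2468, 0.1955]
tool_rot: [-100.5, 1.6, 90.7]
force: [-0.0, 0.6, -0.4]
grip_width: 0.087
```

Run:
```python
from plan import *
import math
o=env.get_obs();print(o['tool_pos'],o['tool_rot'],o['qpos'].round(1))
g=tabpt(.27)
save('wrist','w2.png');C=cal('wrist',o);print(C[2],-C[2].T@C[3])
for r in env.outline_of('wrist','lid_tab')[:2]: print(r['p'],r['xy'],r['mask'].sum())
print('tab should be at',proj(C,g))
R=tooly(math.degrees(CASE[2])+90,8);T=tcp(R,g+[0,0,.002]);P=T.copy();P[:3,3]-=.07*R[:,1]
show(cur(),P,5)
im=cv2.imread('pics/w2.png')
for p in ([lidpts(SH,[*CASE,.27])],[lidpts(TB,[*CASE,.27])],[box(-.083,.113,-.141,.141,0,.052)@Rz(CASE[2]).T+[CASE[0],CASE[1],0]]):
    cv2.drawContours(im,cv2.findContours(ren(C,p),0,1)[0],-1,(0,255,0),1)
cv2.imwrite('pics/w2b.png',im)
```

```text
[0.37022352 0.24677475 0.19551213] [-100.45202273    1.62321041   90.73761516] [-41.3 -11.6  -2.4 118.6   8.5  66.6  44.3]
[[-0.01242824  0.99948632 -0.02954048]
 [ 0.89669107  0.02421345  0.44199416]
 [ 0.44248239 -0.02099547 -0.89653138]] [0.26844217 0.24934489 0.34056468]
0.74 [233.0, 256.4] 15199
tab should be at [[196.66434113 223.26049127]]
5 [[[-10.3,3.9,-4.1],[0.48,-0.42,-0.41]],[[-10.4,3.7,-4.0],[0.48,-0.43,-0.4]],[[-10.5,3.6,-3.9],[0.48,-0.42,-0.41]],[[-10.5,3.6,-3.9],[0.48,-0.42,-0.41]],[[-10.6,3.4,-3.9],[0.48,-0.43,-0.41]]]
```

View pics/w2b.png

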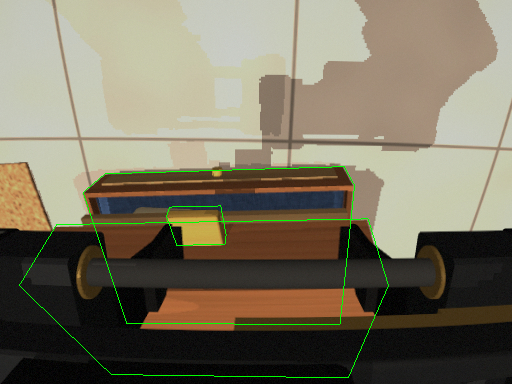

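carry_out --targets '[[[-10.5,3.5,-4],[0.5,-0.4,-0.4]],[[-10.5,3.5,-4],[0.5,-0.4,-0.4]],[[-10.5,3.5,-4],[0.5,-0.4,-0.4]],[[-10.5,3.5,-4],[0.5,-0.4,-0.4]],[[-10.5,3.5,-4],[0.5,-0.4,-0.4]],[[0,0,0],[0,0,0]],[[0,0,0],[0,0,0]],[[0,0,0],[0,0,0]]]'

```text
time_s: 4.8
tool_pos: [0.3944, 0.1936, 0.1824]
tool_rot: [-97.9, 0.0, 92.9]
force: [0.9, -0.1, 1.0]
grip_width: 0.0868
```

Run:
```python
from plan import *
import math
o=env.get_obs();print(o['tool_pos'],o['tool_rot'],o['qpos'].round(1))
g=tabpt(.27)
R=tooly(math.degrees(CASE[2])+90,8);T=tcp(R,g+[0,0,.002]);print(T[:3,3])
show(cur(),T,6)
```

```text
[0.39444542 0.19361166 0.18242847] [-9.79016284e+01  3.95755158e-03  9.29179426e+01] [-38.1 -12.    4.6 120.    5.5  65.2  57.3]
[0.40363625 0.19470666 0.11207431]
6 [[[0.1,11.8,0.1],[-0.02,-0.04,-0.01]],[[0.1,11.9,0.1],[-0.01,-0.04,-0.0]],[[0.1,11.8,0.1],[-0.02,-0.04,-0.01]],[[0.1,11.8,0.1],[-0.02,-0.03,-0.0]],[[0.1,11.8,0.1],[-0.01,-0.04,-0.01]],[[0.1,11.9,0.1],[-0.02,-0.04,-0.01]]]
```

carry_out --targets '[[[0,12,0],[0,0,0]],[[0,12,0],[0,0,0]],[[0,12,0],[0,0,0]],[[0,12,0],[0,0,0]],[[0,12,0],[0,0,0]],[[0,11,0],[0,0,0]],[[0,0,0],[0,0,0]],[[0,0,0],[0,0,0]]]'

```text
time_s: 5.6
tool_pos: [0.4048, 0.193, 0.1117]
tool_rot: [-97.8, 0.0, 92.8]
force: [0.0, 0.4, 0.6]
grip_width: 0.0866
```

carry_out --targets '[[[0,0,0],[0,0,0]],[[0,0,0],[0,0,0]],[[0,0,0],[0,0,0]],[[0,0,0],[0,0,0]],[[0,0,0],[0,0,0]],[[0,0,0],[0,0,0]],[[0,0,0],[0,0,0]],[[0,0,0],[0,0,0]]]' --jaw 0 --squeeze 25

```text
time_s: 6.4
tool_pos: [0.4047, 0.1943, 0.1119]
tool_rot: [-97.9, -0.1, 92.9]
force: [0.4, 4.1, -1.9]
grip_width: 0.0396
```

Run:
```python
from plan import *
import math
o=env.get_obs();print(o['tool_pos'],o['tool_rot'],o['qpos'].round(1),o['grip_width'],o['force'])
T0=cur();R=T0[:3,:3]
g=T0[:3,3]-.019*R[:,1];print('grasp pt',g,tabpt(.27))
h=(caseT()@[.113,0,.052,1])[:3]
v=(g-h)@Rz(CASE[2]);print('radius',np.hypot(v[0],v[2]),'ang',math.degrees(math.atan2(v[2],-v[0]))-5.29)
save('wrist','w3.png');save('scene','s3.png')
cv2.imwrite('pics/a3.png',np.hstack([cv2.resize(cv2.imread('pics/'+f),(400,300)) for f in('w3.png','s3.png')]))
```

```text
[0.40469197 0.19429157 0.11194686] [-9.79010373e+01 -8.35381417e-02  9.28688903e+01] [-37.8  -6.8   5.4 124.3   5.4  55.7  57.6] 0.03960309504238742 [ 0.44962574  4.06959079 -1.9118546 ]
grasp pt [0.40208483 0.19413344 0.13076647] [0.40099596 0.1945613  0.12888941]
radius 0.21660514170017556 ang 16.033960586903437
```

View pics/a3.png

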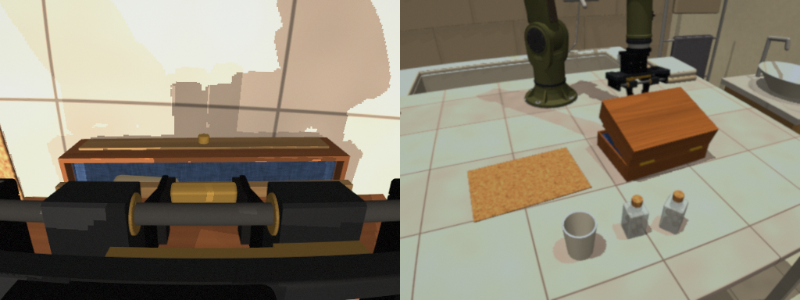

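Run:
```python
from plan import *
import math,json
T0=cur();R0=T0[:3,:3];g0=T0[:3,3]-.019*R0[:,1]
h=(caseT()@[.113,0,.052,1])[:3];ax=Rz(CASE[2])[:,1]
N=36;A=T0;L=[]
for i in range(1,N+1):
    s=i/N
    g=h+Ro.from_rotvec(ax*math.radians(84*s)).apply(g0-h)
    R=R0@Ro.from_euler('x',8*s,degrees=True).as_matrix()
    B=tcp(R,g);D=np.linalg.inv(A)@B
    L.append([np.round(D[:3,3]*1e3,1).tolist(),[round(8/36,2),0,0]]);A=A@H(Ro.from_rotvec(np.radians([8/36,0,0])).as_matrix(),np.round(D[:3,3],4))
for k in range(0,N,12):print(json.dumps(L[k:k+12]).replace(' ',''))
```

```text
[[[0.0,-7.6,-4.4],[0.22,0,0]],[[0.1,-7.4,-4.7],[0.22,0,0]],[[-0.0,-7.3,-4.9],[0.22,0,0]],[[0.0,-7.1,-5.2],[0.22,0,0]],[[0.1,-6.8,-5.4],[0.22,0,0]],[[-0.0,-6.7,-5.8],[0.22,0,0]],[[0.0,-6.5,-5.9],[0.22,0,0]],[[0.1,-6.2,-6.2],[0.22,0,0]],[[-0.0,-6.0,-6.4],[0.22,0,0]],[[0.0,-5.7,-6.6],[0.22,0,0]],[[0.1,-5.5,-6.8],[0.22,0,0]],[[0.0,-5.2,-7.1],[0.22,0,0]]]
[[[0.1,-5.0,-7.2],[0.22,0,0]],[[0.0,-4.7,-7.4],[0.22,0,0]],[[0.0,-4.4,-7.5],[0.22,0,0]],[[0.1,-4.1,-7.8],[0.22,0,0]],[[0.0,-3.9,-7.8],[0.22,0,0]],[[0.1,-3.5,-8.0],[0.22,0,0]],[[0.0,-3.3,-8.1],[0.22,0,0]],[[0.1,-2.9,-8.3],[0.22,0,0]],[[0.0,-2.7,-8.3],[0.22,0,0]],[[0.1,-2.3,-8.5],[0.22,0,0]],[[-0.0,-2.0,-8.5],[0.22,0,0]],[[0.0,-1.7,-8.6],[0.22,0,0]]]
[[[0.1,-1.4,-8.6],[0.22,0,0]],[[0.0,-1.0,-8.7],[0.22,0,0]],[[0.1,-0.7,-8.7],[0.22,0,0]],[[0.0,-0.4,-8.7],[0.22,0,0]],[[0.1,-0.1,-8.8],[0.22,0,0]],[[0.0,0.2,-8.7],[0.22,0,0]],[[0.1,0.6,-8.8],[0.22,0,0]],[[-0.0,0.9,-8.7],[0.22,0,0]],[[0.0,1.2,-8.6],[0.22,0,0]],[[0.1,1.6,-8.6],[0.22,0,0]],[[0.0,1.8,-8.6],[0.22,0,0]],[[0.1,2.2,-8.5],[0.22,0,0]]]
```

carry_out --targets '[[[0,-7.6,-4.4],[0.2,0,0]],[[0,-7.4,-4.7],[0.2,0,0]],[[0,-7.3,-4.9],[0.2,0,0]],[[0,-7.1,-5.2],[0.2,0,0]],[[0,-6.8,-5.4],[0.2,0,0]],[[0,-6.7,-5.8],[0.2,0,0]],[[0,-6.5,-5.9],[0.2,0,0]],[[0,-6.2,-6.2],[0.2,0,0]],[[0,-6.0,-6.4],[0.2,0,0]],[[0,-5.7,-6.6],[0.2,0,0]],[[0,-5.5,-6.8],[0.2,0,0]],[[0,-5.2,-7.1],[0.2,0,0]]]'

```text
time_s: 7.7
tool_pos: [0.4605, 0.1975, 0.1954]
tool_rot: [-95.0, -0.0, 92.9]
force: [-6.0, 5.6, -2.7]
grip_width: 0.0394
```

```bash
cat > ang.py <<'E'
from plan import *
import math
o=env.get_obs();T0=cur();R=T0[:3,:3];g=T0[:3,3]-.019*R[:,1]
h=(caseT()@[.113,0,.052,1])[:3];v=(g-h)@Rz(CASE[2])
print('radius',np.hypot(v[0],v[2]),'y',v[1],'ang',math.degrees(math.atan2(v[2],-v[0]))-5.29-.0,o['grip_width'],o['force'],o['tool_rot'],o['qpos'].round(1))
E
python3 ang.py
```

```text
radius 0.21758763524619937 y -0.00030145897235980986 ang 42.95407849109898 0.03941134174036526 [-6.01561703  5.58725383 -2.72185872] [-9.49727633e+01 -4.76213364e-03  9.29497180e+01] [-36.4  -2.6   8.4 110.1   2.7  68.   64. ]
```

carry_out --targets '[[[0,-5,-7.2],[0.2,0,0]],[[0,-4.7,-7.4],[0.2,0,0]],[[0,-4.4,-7.5],[0.2,0,0]],[[0,-4.1,-7.8],[0.2,0,0]],[[0,-3.9,-7.8],[0.2,0,0]],[[0,-3.5,-8],[0.2,0,0]],[[0,-3.3,-8.1],[0.2,0,0]],[[0,-2.9,-8.3],[0.2,0,0]],[[0,-2.7,-8.3],[0.2,0,0]],[[0,-2.3,-8.5],[0.2,0,0]],[[0,-2,-8.5],[0.2,0,0]],[[0,-1.7,-8.6],[0.2,0,0]]]'

```text
time_s: 8.9
tool_pos: [0.5539, 0.203, 0.2447]
tool_rot: [-92.7, -0.1, 93.0]
force: [-5.6, 5.3, 1.0]
grip_width: 0.0395
```

```bash
python3 ang.py
```

```text
radius 0.21759341928029546 y 3.1843381752774486e-05 ang 71.2703955810009 0.03947608034622218 [-5.57303738  5.28022526  0.98251385] [-92.71790573  -0.11039306  92.98428891] [-33.6   8.3  11.6  93.   -0.9  76.2  71. ]
```

carry_out --targets '[[[0,-1.4,-8.6],[0.2,0,0]],[[0,-1,-8.7],[0.2,0,0]],[[0,-0.7,-8.7],[0.2,0,0]],[[0,-0.4,-8.7],[0.2,0,0]],[[0,0,-8.8],[0.2,0,0]],[[0,0.2,-8.7],[0.2,0,0]],[[0,0.6,-8.8],[0.2,0,0]],[[0,0.9,-8.7],[0.2,0,0]],[[0,1.2,-8.6],[0.2,0,0]],[[0,1.6,-8.6],[0.2,0,0]],[[0,0,0],[0,0,0]],[[0,0,0],[0,0,0]]]'

```text
time_s: 10.1
tool_pos: [0.6415, 0.2081, 0.2461]
tool_rot: [-90.8, -0.1, 93.0]
force: [-0.4, 6.8, -1.9]
grip_width: 0.0395
```

```bash
python3 ang.py
python3 - <<'E'
from h import *
save('scene','s4.png');save('top','t4.png')
cv2.imwrite('pics/a4.png',np.hstack([cv2.resize(cv2.imread('pics/'+f),(400,300)) for f in('t4.png','s4.png')]))
E
```

```text
radius 0.2163911100746795 y 0.00029060878999564456 ang 94.76851627553205 0.03945104760247897 [-0.42138152  6.80026614 -1.9076541 ] [-90.81744098  -0.14951834  92.98897876] [-30.   20.2  13.   78.6  -4.4  80.8  75.8]
```

View pics/a4.png

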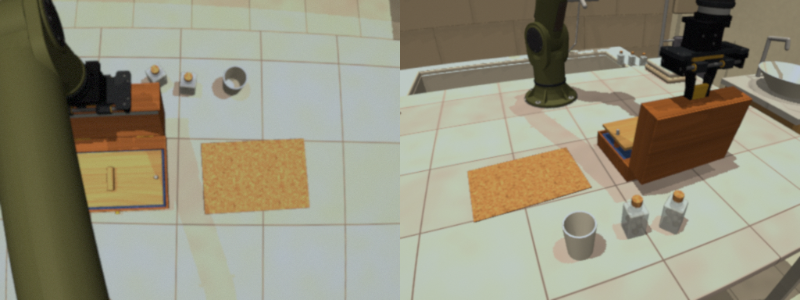

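carry_out --targets '[[[0,0.8,-5],[0,0,0]],[[0,1.1,-5],[0,0,0]],[[0,1.2,-5],[0,0,0]],[[0,1.4,-5],[0,0,0]],[[0,0.3,-1],[0,0,0]],[[0,0,0],[0,0,0]],[[0,0,0],[0,0,0]]]'

```text
time_s: 10.9
tool_pos: [0.6614, 0.2093, 0.2419]
tool_rot: [-90.7, -0.2, 93.0]
force: [-4.6, 6.9, 0.9]
grip_width: 0.0399
```

```bash
python3 ang.py
cat > lidang.py <<'E'
from plan import *
C=cal('scene');im=env.read_camera('scene');M=env.outline_of('scene','lid')[0]
m=M['mask']; best=[]
for a in np.arange(85,112,.5):
    best.append((iou(ren(C,[lidpts(SH,[*CASE,np.radians(a)])]),m),a))
print(M['p'],sorted(best)[::-1][:4])
E
python3 lidang.py
```

```text
radius 0.2167247069420386 y 0.00035549601884059294 ang 100.16926899924827 0.03990090261728149 [-4.57690809  6.89428347  0.88226948] [-90.69464213  -0.15831584  93.01612264] [-29.2  22.9  13.1  75.6  -5.1  81.3  76.6]
0.63 [(np.float64(0.954328614999609), np.float64(102.5)), (np.float64(0.9515614048750097), np.float64(102.0)), (np.float64(0.9475859917323142), np.float64(103.0)), (np.float64(0.9471358809394621), np.float64(101.5))]
```

carry_out --targets '[[[0,0,0],[0,0,0]],[[0,0,0],[0,0,0]],[[0,0,0],[0,0,0]],[[0,-10,0],[0,0,0]],[[0,-25,0],[0,0,0]],[[0,-35,0],[0,0,0]],[[0,-40,0],[0,0,0]],[[0,-40,0],[0,0,0]],[[-40,0,0],[0,0,0]],[[-40,0,0],[0,0,0]],[[-40,0,0],[0,0,0]],[[-40,0,0],[0,0,0]]]' --jaw 1

```text
time_s: 12.2
tool_pos: [0.6695, 0.0436, 0.3941]
tool_rot: [-91.1, 0.1, 92.8]
force: [1.2, -1.1, 0.1]
grip_width: 0.0871
```

carry_out --targets '[[[-40,0,0],[0,0,0]],[[-40,0,0],[0,0,0]],[[-40,0,0],[0,0,0]],[[-40,0,0],[0,0,0]],[[0,0,0],[0,0,0]],[[0,0,0],[0,0,0]]]'

```text
time_s: 12.8
tool_pos: [0.677, -0.1161, 0.3936]
tool_rot: [-91.1, 0.1, 92.6]
force: [0.6, 1.8, -1.0]
grip_width: 0.0873
```

```bash
cat lidang.py > /dev/null
python3 - <<'E'
from plan import *
save('top','t5.png');save('scene','s5.png')
ims=[]
C={c:cal(c) for c in('top','scene')}
for c in C:
    for n in ['lid','board','board_handle','soap1','brush','pumice']:
        for r in env.outline_of(c,n)[:3]:
            ys,xs=np.nonzero(r['mask']);print(c,n,round(r['p'],2),np.round(r['xy']),len(xs),xs.min(),xs.max(),ys.min(),ys.max())
            if n=='lid' and r['p']>.5:
                print(sorted([(round(iou(ren(C[c],[lidpts(SH,[*CASE,np.radians(a)]),lidpts(TB,[*CASE,np.radians(a)])]),r['mask']),4),a) for a in np.arange(90,110,.5)])[::-1][:4])
    im=cv2.imread('pics/%s5.png'%c[0]); im=cv2.resize(im,None,fx=3,fy=3,interpolation=cv2.INTER_CUBIC)
    for P in(SH,TB):
        for a,col in((100,(0,255,0)),):
            pts=(proj(C[c],lidpts(P,[*CASE,np.radians(a)]))*3+1)
            for i in range(8):
                for j in range(i):
                    if bin(i^j).count('1')==1: cv2.line(im,tuple(pts[i].astype(int)),tuple(pts[j].astype(int)),col,1)
    base=proj(C[c],box(-.083,.113,-.141,.141,0,.052)@Rz(CASE[2]).T+[CASE[0],CASE[1],0])*3+1
    for i in range(8):
        for j in range(i):
            if bin(i^j).count('1')==1: cv2.line(im,tuple(base[i].astype(int)),tuple(base[j].astype(int)),(255,0,0),1)
    ims.append(im)
cv2.imwrite('pics/l5t.png',ims[0][240:840,100:800]);cv2.imwrite('pics/l5s.png',ims[1][200:750,650:1350])
E
```

```text
top lid 0.74 [131. 138.] 11741 44 211 97 178
[(np.float64(0.9759), np.float64(102.0)), (np.float64(0.9717), np.float64(101.5)), (np.float64(0.9685), np.float64(102.5)), (np.float64(0.9626), np.float64(101.0))]
top board 0.69 [142. 230.] 8762 80 208 192 265
top board_handle 0.61 [143. 233.] 8695 80 208 192 265
top pumice 0.18 [240. 107.] 565 231 251 93 121
scene lid 0.79 [367. 171.] 12558 293 457 115 238
[(np.float64(0.9756), np.float64(102.5)), (np.float64(0.9691), np.float64(102.0)), (np.float64(0.9689), np.float64(103.0)), (np.float64(0.9618), np.float64(101.5))]
scene board 0.71 [289. 166.] 1379 259 310 148 192
scene board_handle 0.92 [288. 166.] 1375 259 310 147 192
scene brush 0.37 [231. 298.] 2328 207 252 270 333
scene pumice 0.19 [302. 280.] 1504 282 318 249 305
```

View pics/l5t.png

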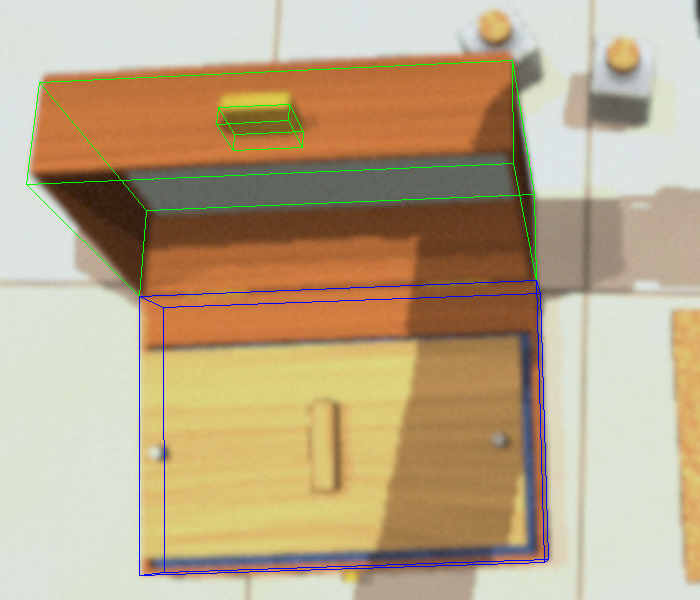

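View pics/l5s.png

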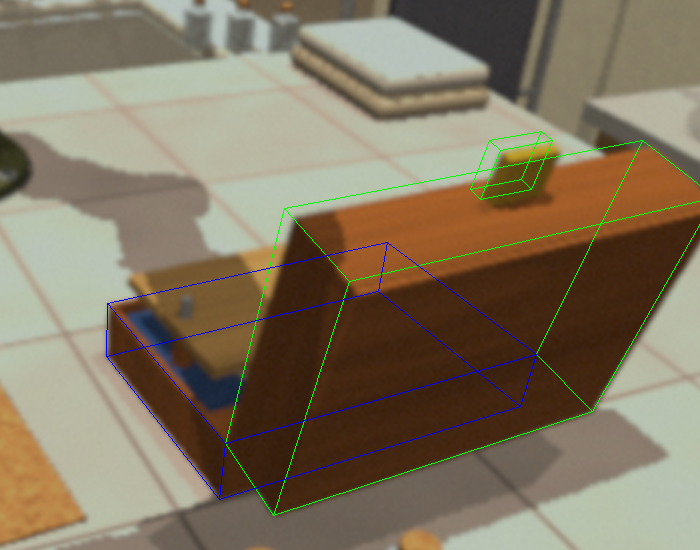

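Run:
```python
from plan import *
z=np.load('m0.npz');C={c:cal(c) for c in('top','scene')}
M0={'scene':z['sl'],'top':z['tl']}
M1={}
for c in C:
    env.read_camera(c);M1[c]=env.outline_of(c,'lid')[0]['mask']
def f(p,parts=False):
    L=[iou(ren(C[c],[lidpts(P,[p[0],p[1],p[2],a]) for P in(SH,TB)]),M[c]) for a,M in((p[3],M0),(p[4],M1)) for c in C]
    return L if parts else -sum(L)
x0=np.array([.4907,.1995,.055,.27,1.77])
best=None
for k in range(3):
    r=minimize(f,x0,method='Nelder-Mead',options=dict(initial_simplex=x0+np.vstack([np.zeros(5),np.diag([.006,.006,.03,.05,.05])*(-1)**k])))
    print(r.x,r.fun,np.degrees(r.x[2:]));x0=r.x
print(f(r.x,True))
# pins: board pins at z .098 and holes; click from image
for c,uv in(('top',[(158/3+100/3,453/3+80),(500/3+100/3,440/3+80)]),):
    for u in uv: print(onz(C[c],u,.098))
```

```text
[0.49074051 0.19927438 0.06554991 0.27622982 1.78296005] -3.896817431950968 [  3.75573325  15.82680295 102.15608614]
[0.49099988 0.19989204 0.06221252 0.2728466  1.78273772] -3.9003630020689553 [  3.56451487  15.63295889 102.14334734]
[0.49099988 0.19989204 0.06221252 0.2728466  1.78273772] -3.9003630020689553 [  3.56451487  15.63295889 102.14334734]
[np.float64(0.9849017070314907), np.float64(0.9669082586305551), np.float64(0.9753576449185479), np.float64(0.9731953914883612)]
[0.48271506 0.31035559 0.098     ]
[0.49593962 0.08235869 0.098     ]
```

```bash
sed -i 's/^CASE=.*/CASE=np.array([.4903,.1985,.0600])/' plan.py
python3 - <<'E'
from plan import *
import math
C=cal('top'); print(onz(C,((323+100)/3,(448+240)/3),.107))
T0=cur();T=tcp(tooly(93.4,0),[CASE[0],CASE[1],.26]);P=T.copy();P[2,3]=T0[2,3]
A=show(T0,P,12);show(A,T,4)
E
```

```text
[0.48802751 0.19741393 0.107     ]
12 [[[26.8,-0.3,14.3],[0.09,-0.05,-0.0]],[[26.7,-0.2,14.3],[0.09,-0.05,-0.0]],[[26.8,-0.2,14.2],[0.09,-0.05,-0.0]],[[26.8,-0.3,14.2],[0.09,-0.05,-0.01]],[[26.9,-0.1,14.2],[0.08,-0.04,0.0]],[[26.8,-0.2,14.2],[0.09,-0.05,0.0]],[[26.8,-0.1,14.1],[0.09,-0.05,-0.0]],[[26.9,-0.1,14.2],[0.09,-0.05,-0.0]],[[26.8,-0.1,14.1],[0.09,-0.05,-0.0]],[[26.9,-0.1,14.1],[0.09,-0.05,-0.01]],[[26.9,-0.0,14.0],[0.09,-0.05,0.0]],[[26.9,-0.1,14.1],[0.09,-0.05,0.0]]]
4 [[[-0.0,38.0,-0.0],[-0.0,0.0,0.0]],[[-0.0,38.0,-0.0],[-0.0,0.0,0.0]],[[-0.0,38.0,-0.0],[-0.0,0.0,0.0]],[[-0.0,38.0,-0.0],[-0.0,0.0,0.0]]]
```

carry_out --targets '[[[27,0,30],[0.1,0,0]],[[27,0,30],[0.1,0,0]],[[27,0,30],[0.1,0,0]],[[27,0,30],[0.1,0,0]],[[27,0,25],[0.1,0,0]],[[27,0,15],[0.1,0,0]],[[27,0,10],[0.1,0,0]],[[27,0,0],[0.1,0,0]],[[27,0,0],[0.1,0,0]],[[27,0,0],[0,0,0]],[[27,0,0],[0,0,0]],[[25,0,0],[0,0,0]]]'

```text
time_s: 14.9
tool_pos: [0.4915, 0.2006, 0.3906]
tool_rot: [-90.2, -0.0, 92.8]
force: [-0.3, 0.1, -0.1]
grip_width: 0.0873
```

carry_out --targets '[[[0,38,0],[0,0,0]],[[0,38,0],[0,0,0]],[[0,38,0],[0,0,0]],[[0,30,0],[0,0,0]],[[0,0,0],[0,0,0]],[[0,0,0],[0,0,0]],[[0,0,0],[0,0,0]]]'

```text
time_s: 15.6
tool_pos: [0.4934, 0.1998, 0.2489]
tool_rot: [-90.4, -0.1, 92.8]
force: [0.0, 0.3, -0.5]
grip_width: 0.0872
```

Run:
```python
from plan import *
o=env.get_obs();print(o['tool_pos'],o['tool_rot'])
C=cal('wrist',o);im=save('wrist','w6.png')
for n in ['board_handle','board']:
    for r in env.outline_of('wrist',n)[:3]: print(n,r['p'],r['xy'],r['mask'].sum())
im=cv2.imread('pics/w6.png')
cT=caseT()
def w(b): return (np.c_[b,np.ones(len(b))]@cT.T)[:,:3]
for b in(box(-.03,.03,-.008,.008,.083,.107),box(-.07,.07,-.13,.13,.074,.083)):
    p=proj(C,w(b))
    for i in range(8):
        for j in range(i):
            if bin(i^j).count('1')==1: cv2.line(im,tuple(p[i].astype(int)),tuple(p[j].astype(int)),(0,255,0),1)
for y in(.115,-.115): 
    q=proj(C,w(np.array([[0,y,.098]])))[0];print(q);cv2.circle(im,tuple(q.astype(int)),4,(255,0,255),1)
cv2.imwrite('pics/w6b.png',cv2.resize(im,(768,576)))
```

```text
[0.49337336 0.19984679 0.24886052] [-9.03648295e+01 -6.79639471e-02  9.28115385e+01]
board_handle 0.58 [260.3, 165.2] 31130
board 0.68 [259.9, 166.1] 31202
[373.50375538 173.63667101]
[146.41770521 176.15832546]
```

View pics/w6b.png

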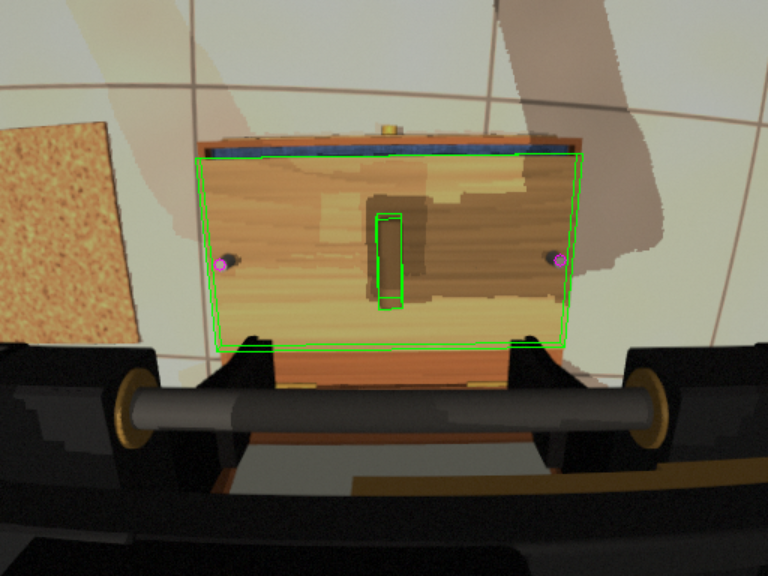

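carry_out --targets '[[[-1.5,20,3],[0.4,-0.6,0]],[[0,35,0],[0,0,0]],[[0,35,0],[0,0,0]],[[0,30,0],[0,0,0]],[[0,15,0],[0,0,0]],[[0,12,0],[0,0,0]],[[0,0,0],[0,0,0]],[[0,0,0],[0,0,0]]]'

```text
time_s: 16.55
tool_pos: [0.4896, 0.198, 0.1005]
tool_rot: [-89.9, -0.0, 93.4]
force: [0.2, 0.4, 0.7]
grip_width: 0.0869
```

Run:
```python
from plan import *
o=env.get_obs();print(o['tool_pos'],o['tool_rot'],o['force'])
T=H(tooly(93.44,0),[CASE[0],CASE[1],.086]);show(cur(),T,2)
save('wrist','w7.png')
```

```text
[0.48956325 0.19803224 0.10045799] [-8.98518387e+01 -2.06459715e-02  9.34179180e+01] [0.20221342 0.38984268 0.67548559]
2 [[[0.2,7.2,-0.4],[-0.07,-0.01,0.01]],[[0.2,7.3,-0.4],[-0.08,-0.01,0.01]]]
```

View pics/w7.png

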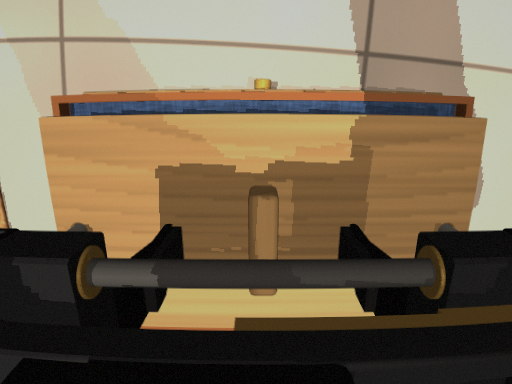

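carry_out --targets '[[[0,7,-0.5],[-0.1,0,0]],[[0,7,0],[0,0,0]],[[0,0,0],[0,0,0]],[[0,0,0],[0,0,0]]]'

```text
time_s: 17.0
tool_pos: [0.489, 0.1976, 0.0851]
tool_rot: [-89.8, 0.0, 93.4]
force: [0.4, 0.2, 0.1]
grip_width: 0.087
```

carry_out --targets '[[[0,0,0],[0,0,0]],[[0,0,0],[0,0,0]],[[0,0,0],[0,0,0]],[[0,0,0],[0,0,0]],[[0,0,0],[0,0,0]],[[0,0,0],[0,0,0]],[[0,0,0],[0,0,0]],[[0,0,0],[0,0,0]],[[0,0,0],[0,0,0]]]' --jaw 0 --squeeze 45

```text
time_s: 17.9
tool_pos: [0.4892, 0.1977, 0.0854]
tool_rot: [-89.9, 0.0, 93.4]
force: [0.4, 0.7, 0.0]
grip_width: 0.023
```

carry_out --targets '[[[0,-3,0],[0,0,0]],[[0,-4,0],[0,0,0]],[[0,-4,0],[0,0,0]],[[0,-4,0],[0,0,0]],[[0,-4,0],[0,0,0]],[[0,0,0],[0,0,0]]]'

```text
time_s: 18.5
tool_pos: [0.489, 0.1985, 0.1052]
tool_rot: [-89.9, -0.1, 93.4]
force: [-1.8, 5.2, 0.0]
grip_width: 0.0159
```

Run:
```python
from plan import *
o=env.get_obs();print(o['tool_pos'],o['tool_rot'],o['force'],o['wrist_torque'],o['grip_width'])
save('wrist','w8.png')
```

```text
[0.48898714 0.19854367 0.10518978] [-8.98563839e+01 -5.28569475e-02  9.34412737e+01] [-1.78229536  5.18992065  0.04927052] [ 1.22377206  0.60836945 -0.06589862] 0.015889409938002575
```

View pics/w8.png

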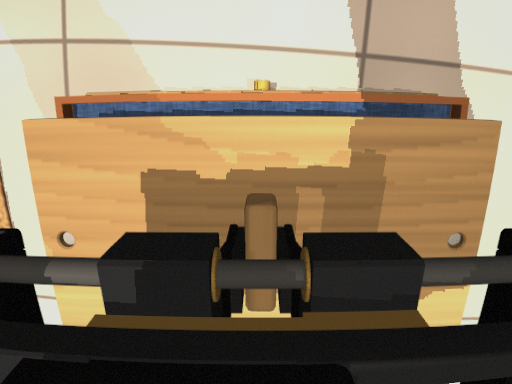

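carry_out --targets '[[[0,-4,0],[0,0,0]],[[0,-4,0],[0,0,0]],[[0,-4,0],[0,0,0]],[[0,-4,0],[0,0,0]],[[0,0,0],[0,0,0]],[[0,0,0],[0,0,0]]]'

```text
time_s: 19.15
tool_pos: [0.4896, 0.1971, 0.1206]
tool_rot: [-89.9, 0.0, 93.4]
force: [-0.7, -0.6, -2.3]
grip_width: 0.0156
```

Run:
```python
from plan import *
o=env.get_obs();print(o['tool_pos'],o['tool_rot'],o['force'],o['wrist_torque'],o['grip_width'])
save('wrist','w9.png');save('scene','s9.png')
cv2.imwrite('pics/a9.png',np.hstack([cv2.resize(cv2.imread('pics/'+f),(400,300)) for f in('w9.png',)]+[cv2.resize(cv2.imread('pics/s9.png')[100:250,220:420],(400,300))]))
```

```text
[0.48960985 0.19705682 0.12061319] [-8.98881703e+01  4.31191799e-02  9.33769790e+01] [-0.73339863 -0.60742096 -2.28051743] [ 0.11524684  0.04059197 -0.01772368] 0.015589503066931656
```

View pics/a9.png

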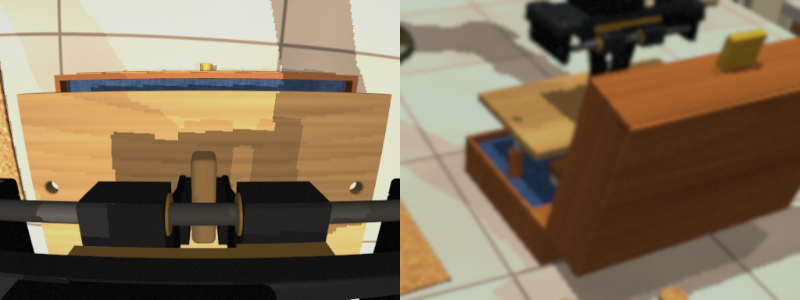

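Run:
```python
from plan import *
T0=cur();T1=T0.copy();T1[2,3]=.19
T2=H(tooly(93.7,0),[.5077,-.189,.19])
A=show(T0,T1,4);A=show(A,T2,16)
```

```text
4 [[[-0.0,-17.4,0.0],[-0.0,-0.0,-0.0]],[[-0.0,-17.5,0.1],[-0.0,-0.0,-0.0]],[[-0.0,-17.4,0.0],[-0.0,-0.0,-0.0]],[[-0.0,-17.4,0.1],[-0.0,-0.0,-0.0]]]
16 [[[-24.2,0.0,0.3],[-0.01,-0.02,-0.0]],[[-24.1,0.0,0.3],[-0.01,-0.02,-0.0]],[[-24.2,0.0,0.3],[-0.01,-0.02,-0.01]],[[-24.2,0.1,0.3],[-0.01,-0.02,0.0]],[[-24.2,-0.0,0.3],[-0.01,-0.01,-0.0]],[[-24.1,-0.0,0.3],[-0.01,-0.02,-0.0]],[[-24.2,-0.0,0.3],[-0.0,-0.02,-0.01]],[[-24.2,0.0,0.4],[-0.01,-0.02,0.0]],[[-24.1,0.0,0.3],[-0.01,-0.02,-0.0]],[[-24.2,0.0,0.4],[-0.01,-0.02,-0.0]],[[-24.2,0.0,0.3],[-0.01,-0.02,-0.01]],[[-24.2,0.0,0.4],[-0.01,-0.02,0.0]],[[-24.1,0.0,0.4],[-0.01,-0.02,-0.0]],[[-24.2,0.0,0.4],[-0.01,-0.01,-0.0]],[[-24.2,0.0,0.4],[-0.01,-0.02,-0.01]],[[-24.1,0.0,0.4],[-0.01,-0.02,0.0]]]
```

carry_out --targets '[[[0,-12,0],[0,0,0]],[[0,-18,0],[0,0,0]],[[0,-18,0],[0,0,0]],[[0,-14,0],[0,0,0]],[[0,-8,0],[0,0,0]],[[-12,0,0],[0,0,0]],[[-24,0,0.4],[0,0,0]],[[-26,0,0.4],[0,0,0]],[[-26,0,0.4],[0,0,0]],[[-26,0,0.4],[0,0,0]],[[-26,0,0.4],[0,0,0]],[[-26,0,0.4],[0,0,0]]]'

```text
time_s: 20.45
tool_pos: [0.4961, 0.0296, 0.1895]
tool_rot: [-89.8, 0.0, 93.4]
force: [0.9, -0.3, -2.2]
grip_width: 0.0158
```

carry_out --targets '[[[-26,0,0.4],[0,-0.1,0]],[[-26,0,0.4],[0,-0.1,0]],[[-26,0,0.4],[0,-0.1,0]],[[-26,0,0.4],[0,0,0]],[[-26,0,0.4],[0,0,0]],[[-26,0,0.4],[0,0,0]],[[-24,0,0.4],[0,0,0]],[[-16,0,0.4],[0,0,0]],[[-12,0,0.4],[0,0,0]],[[-8,0,0],[0,0,0]],[[0,0,0],[0,0,0]],[[0,0,0],[0,0,0]]]'

```text
time_s: 21.65
tool_pos: [0.5071, -0.1831, 0.1903]
tool_rot: [-89.8, -0.0, 93.8]
force: [0.3, 0.6, -2.5]
grip_width: 0.0156
```

```bash
cat > matfit.py <<'E'
from plan import *
import sys
o=env.get_obs();print(o['tool_pos'],o['tool_rot'],o['force'],o['grip_width'])
C=cal('wrist',o);save('wrist',sys.argv[1]);im=cv2.imread('pics/'+sys.argv[1])
def wire(im,b,T,col):
    p=proj(C,(np.c_[b,np.ones(len(b))]@T.T)[:,:3])
    for i in range(8):
        for j in range(i):
            if bin(i^j).count('1')==1: cv2.line(im,tuple(p[i].astype(int)),tuple(p[j].astype(int)),col,1)
m=[float(v) for v in sys.argv[2:5]]
wire(im,box(-.1,.1,-.15,.15,0,.005),H(Rz(np.radians(m[2])),[m[0],m[1],0]),(0,255,0))
T0=cur(); bz=float(sys.argv[5]) # underside below TCP
R=T0[:3,:3];xb=-R[:,2];yb=R[:,0]
BT=H(np.c_[xb,yb,np.cross(xb,yb)],T0[:3,3]+.0012*xb-[0,0,bz])
wire(im,box(-.07,.07,-.13,.13,0,.009),BT,(255,0,0))
cv2.imwrite('pics/fit_'+sys.argv[1],cv2.resize(im,(768,576)))
E
python3 matfit.py w10.png .509 -.189 3.6 .013
```

```text
[ 0.50706363 -0.18312342  0.19027419] [-8.98418855e+01 -2.81671931e-02  9.37550094e+01] [ 0.27160416  0.5936153  -2.45243659] 0.015558840969964929
```

View pics/fit_w10.png

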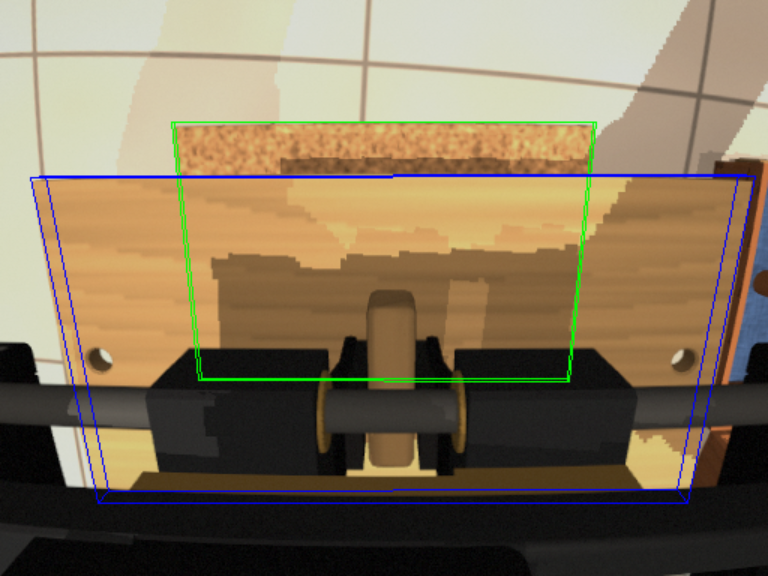

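Run:
```python
import cv2
im=cv2.imread('pics/fit_w10.png')
im=cv2.imread('pics/w10.png')
a=cv2.resize(im[70:125,105:165],None,fx=6,fy=6,interpolation=0);b=cv2.resize(im[70:125,345:405],None,fx=6,fy=6,interpolation=0)
import numpy as np;cv2.imwrite('pics/z10.png',np.hstack([a,b]))
```

```text
(no output)
```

View pics/z10.png

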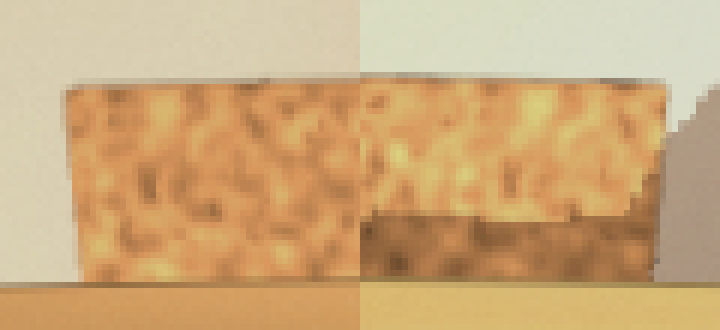

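Run:
```python
from plan import *
C=cal('wrist')
a=onz(C,(115.7,84),.005);b=onz(C,(396,83),.005);print(a,b,np.linalg.norm(b-a))
d=(b-a)/np.linalg.norm(b-a);yaw=np.arctan2(-d[0],d[1]);n=np.array([np.cos(yaw),np.sin(yaw),0]);print(np.degrees(yaw),(a+b)/2+.1*n)
```

```text
[ 0.42176223 -0.34298139  0.005     ] [ 0.40150593 -0.04692924  0.005     ] 0.2967443292852769
3.914156908885204 [ 0.51140083 -0.18812914  0.005     ]
```

carry_out --targets '[[[-5.5,10,-1.9],[0,0,0]],[[0,25,0],[0,0,0]],[[0,30,0],[0,0,0]],[[0,30,0],[0,0,0]],[[0,30,0],[0,0,0]],[[0,20,0],[0,0,0]],[[0,12,0],[0,0,0]],[[0,5,0],[0,0,0]],[[0,0,0],[0,0,0]],[[0,0,0],[0,0,0]],[[0,0,0],[0,0,0]]]'

```text
time_s: 22.8
tool_pos: [0.51, -0.1896, 0.0297]
tool_rot: [-90.0, 0.0, 93.7]
force: [-0.3, 0.1, -2.8]
grip_width: 0.0156
```

```bash
python3 matfit.py w11.png .5105 -.1885 3.75 .013
```

```text
[ 0.5100089  -0.18962784  0.02972321] [-8.99959588e+01  4.58105323e-02  9.37220837e+01] [-0.34933696  0.08363282 -2.7765896 ] 0.01564819088632623
```

View pics/fit_w11.png

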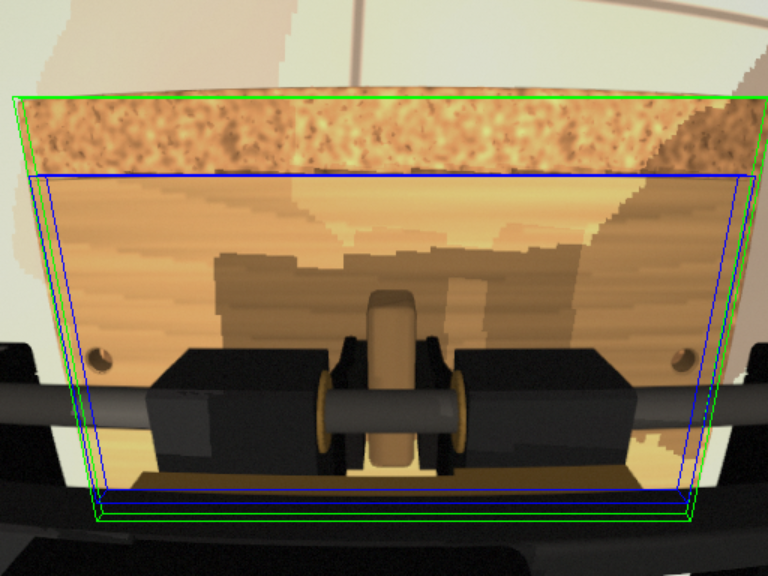

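carry_out --targets '[[[1.2,3,0.7],[0,0,0]],[[0,3,0],[0,0,0]],[[0,2.5,0],[0,0,0]],[[0,1,0],[0,0,0]],[[0,0,0],[0,0,0]],[[0,0,0],[0,0,0]]]'

```text
time_s: 23.45
tool_pos: [0.5082, -0.1882, 0.019]
tool_rot: [-89.9, 0.0, 93.7]
force: [-0.3, -0.1, -2.3]
grip_width: 0.0157
```

carry_out --targets '[[[0,1,-0.8],[0,0,0]],[[0,1,0],[0,0,0]],[[0,0,0],[0,0,0]],[[0,0,0],[0,0,0]]]'

```text
time_s: 23.85
tool_pos: [0.5092, -0.1883, 0.018]
tool_rot: [-89.9, 0.0, 93.7]
force: [-3.0, 1.8, 5.3]
grip_width: 0.0155
```

```bash
python3 matfit.py w12.png .5105 -.1885 3.75 .013
```

```text
[ 0.50923078 -0.18828765  0.01801909] [-8.98855579e+01  1.44156689e-03  9.37080177e+01] [-2.97741287  1.84825634  5.27320881] 0.015528649879831916
```

View pics/fit_w12.png

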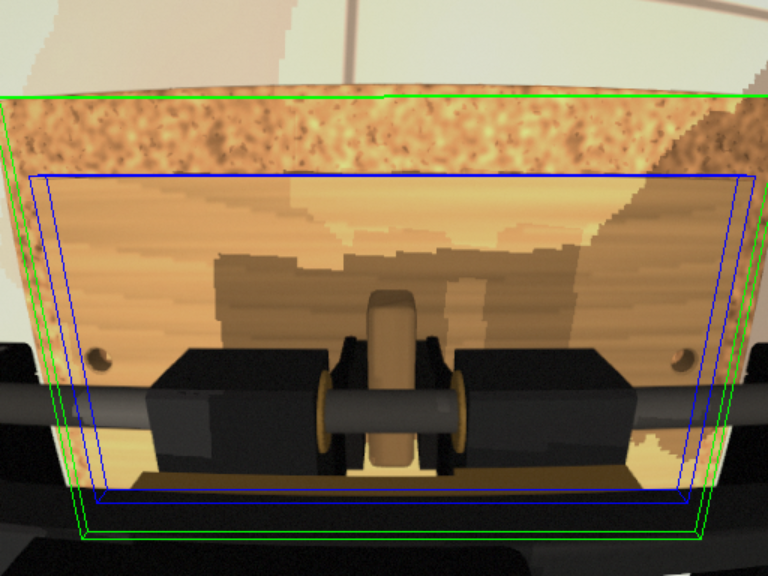

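carry_out --targets '[[[0,0,0],[0,0,0]],[[0,0,0],[0,0,0]],[[0,0,0],[0,0,0]],[[0,0,0],[0,0,0]],[[0,-15,0],[0,0,0]],[[0,-40,0],[0,0,0]],[[0,-45,0],[0,0,0]],[[0,-45,0],[0,0,0]],[[0,-45,0],[0,0,0]],[[0,-40,0],[0,0,0]],[[0,0,0],[0,0,0]],[[0,0,0],[0,0,0]]]' --jaw 1

```text
time_s: 25.1
tool_pos: [0.51, -0.1884, 0.2489]
tool_rot: [-90.1, 0.0, 93.7]
force: [-0.2, -0.6, -0.9]
grip_width: 0.0867
```

```bash
python3 matfit.py w13.png .5105 -.1885 3.75 .230
```

```text
[ 0.50999665 -0.18836804  0.24892359] [-9.00524051e+01  4.53783921e-02  9.37026076e+01] [-0.22150188 -0.58344811 -0.90273764] 0.08671833193361327
```

carry_out --targets '[[[35,0,0],[0,0,0]],[[40,0,0],[0,0,0]],[[40,0,0],[0,0,0]],[[40,0,0],[0,0,0]],[[40,0,0],[0,0,0]],[[40,0,0],[0,0,0]],[[40,0,0],[0,0,0]],[[40,0,0],[0,0,0]],[[40,0,0],[0,0,0]],[[32,0,0],[0,0,0]],[[0,0,0],[0,0,0]],[[0,0,0],[0,0,0]]]'

```text
time_s: 26.35
tool_pos: [0.4835, 0.198, 0.2452]
tool_rot: [-89.7, 0.1, 93.8]
force: [-0.1, -0.0, 0.3]
grip_width: 0.0871
```

```bash
cat > look.py <<'E'
from plan import *
import sys
o=env.get_obs();print(o['tool_pos'],o['tool_rot'],o['qpos'].round(0))
C=cal('wrist',o);save('wrist',sys.argv[1]);im=cv2.imread('pics/'+sys.argv[1])
D={}
for n in['soap1','brush','pumice','soap2']:
    for k,r in enumerate(env.outline_of('wrist',n)[:4]):
        if r['p']<.15: continue
        ys,xs=np.nonzero(r['mask']);
        print(n,round(r['p'],2),np.round(r['xy']),len(xs),xs.min(),xs.max(),ys.min(),ys.max())
        D[n+'_%d'%k]=r['mask']
        cv2.drawContours(im,cv2.findContours(r['mask'].astype(np.uint8),0,1)[0],-1,{'soap1':(255,0,0),'brush':(0,0,255),'pumice':(0,255,0),'soap2':(255,0,255)}[n],1)
np.savez('masks.npz',pos=o['tool_pos'],rot=o['tool_rot'],**D)
a=cv2.resize(cv2.imread('pics/'+sys.argv[1]),(400,300));
cv2.imwrite('pics/fit_'+sys.argv[1],cv2.resize(im,(768,576)))
E
python3 look.py w14.png
```

```text
[0.48347208 0.19803362 0.24521697] [-89.69487518   0.12938011  93.80984669] [-29.   2.   4.  99.  -0.  79.  69.]
soap1 0.67 [233. 139.] 2538 204 265 119 165
brush 0.96 [217. 215.] 2278 183 247 196 234
pumice 0.96 [304. 209.] 2336 275 334 189 231
soap2 0.67 [233. 139.] 2538 204 265 119 165
```

View pics/fit_w13.png

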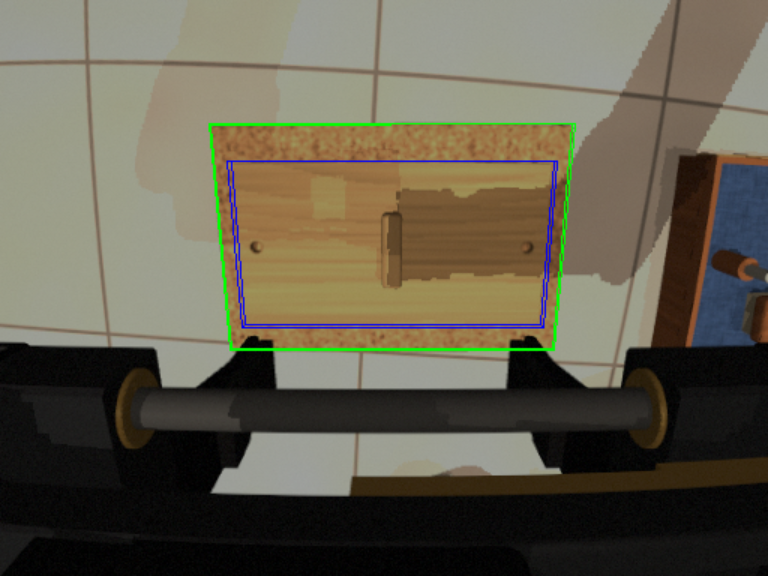

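View pics/fit_w14.png

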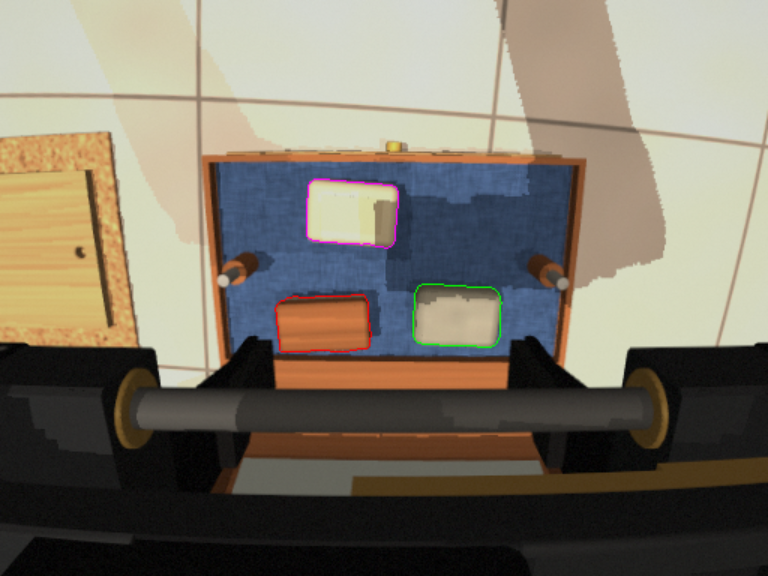

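```bash
cat > items.py <<'E'
from plan import *
DIM={'soap':(.046,.066,.026),'brush':(.040,.070,.030),'pumice':(.046,.066,.028)}
def fititem(kind,mask,C,z0,g=None):
    dx,dy,dz=DIM[kind];b=box(-dx/2,dx/2,-dy/2,dy/2,0,dz)
    ys,xs=np.nonzero(mask);c=onz(C,(xs.mean(),ys.mean()),z0+dz*.7)
    best=None
    for yaw in (0,.5,-.5,1.2):
        x0=np.array([c[0],c[1],.06+yaw])
        f=lambda p:-iou(ren(C,[b@Rz(p[2]).T+[p[0],p[1],z0]]),mask)
        r=minimize(f,x0,method='Nelder-Mead',options=dict(initial_simplex=x0+np.vstack([np.zeros(3),np.diag([.008,.008,.2])])))
        if best is None or r.fun<best.fun:best=r
    return best.x,-best.fun
E
cat > fititems.py <<'E'
from items import *
z=np.load('masks.npz');C=cal('wrist',dict(tool_pos=z['pos'],tool_rot=z['rot']))
import sys
z0=float(sys.argv[1]) if len(sys.argv)>1 else .04
for k in z.files:
    if k in('pos','rot') or k.startswith('soap2'):continue
    p,s=fititem(k[:-2].rstrip('12'),z[k],C,z0)
    l=np.linalg.inv(caseT())@[p[0],p[1],0,1]
    print(k,p.round(4),'yaw',round(np.degrees(p[2]),1),'iou',round(s,3),'in case',l[:2].round(4))
E
python3 fititems.py
```

```text
soap1_0 [0.4521 0.1658 0.0227] yaw 1.3 iou 0.901 in case [-0.0401 -0.0304]
brush_0 [0.5369 0.1482 0.0698] yaw 4.0 iou 0.872 in case [ 0.0435 -0.053 ]
pumice_0 [0.5268 0.2489 0.067 ] yaw 3.8 iou 0.857 in case [0.0395 0.0481]
```

Run:
```python
from items import *
z=np.load('masks.npz');C=cal('wrist',dict(tool_pos=z['pos'],tool_rot=z['rot']))
im=cv2.resize(cv2.imread('pics/w14.png'),None,fx=3,fy=3)
for k,p in(('soap',[.4521,.1658,.0227]),('brush',[.5369,.1482,.0698]),('pumice',[.5268,.2489,.067])):
    dx,dy,dz=DIM[k];b=box(-dx/2,dx/2,-dy/2,dy/2,.04,.04+dz)@Rz(p[2]).T+[p[0],p[1],0];q=proj(C,b)*3+1
    for i in range(8):
        for j in range(i):
            if bin(i^j).count('1')==1: cv2.line(im,tuple(q[i].astype(int)),tuple(q[j].astype(int)),(0,255,0),1)
cv2.imwrite('pics/z14.png',im[300:740,500:1050])
```

```text
(no output)
```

View pics/z14.png

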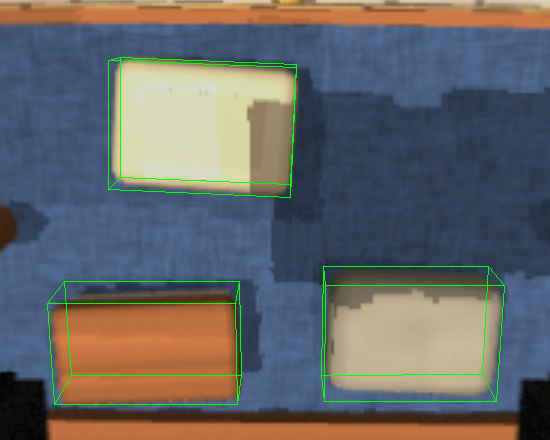

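```bash
cat > goto.py <<'E'
from plan import *
import sys
# x y z yaw n  [repeat]
a=[float(v) for v in sys.argv[1:]];A=cur();print(A[:3,3].round(4))
for i in range(0,len(a),5): A=show(A,H(tooly(a[i+3],0),a[i:i+3]),int(a[i+4]))
E
python3 goto.py .4521 .1658 .2 91.3 2 .4521 .1658 .06 91.3 4 .4521 .1658 .044 91.3 2
```

```text
[0.4847 0.1966 0.2467]
2 [[[-14.3,23.4,17.2],[-0.08,1.14,-0.02]],[[-14.7,23.4,16.8],[-0.07,1.13,-0.02]]]
4 [[[-0.0,35.0,0.0],[-0.0,0.0,0.0]],[[-0.0,35.0,0.0],[-0.0,0.0,0.0]],[[-0.0,35.0,0.0],[-0.0,0.0,0.0]],[[-0.0,35.0,0.0],[-0.0,0.0,0.0]]]
2 [[[-0.0,8.0,0.0],[-0.0,0.0,0.0]],[[-0.0,8.0,0.0],[-0.0,0.0,0.0]]]
```

carry_out --targets '[[[-14.5,23,17],[-0.1,1.1,0]],[[-14.5,23,17],[-0.1,1.1,0]],[[0,35,0],[0,0,0]],[[0,35,0],[0,0,0]],[[0,35,0],[0,0,0]],[[0,25,0],[0,0,0]],[[0,0,0],[0,0,0]],[[0,0,0],[0,0,0]],[[0,0,0],[0,0,0]]]'

```text
time_s: 27.5
tool_pos: [0.4536, 0.1675, 0.0728]
tool_rot: [-90.2, -0.1, 91.5]
force: [0.1, -0.1, -0.4]
grip_width: 0.0872
```

```bash
python3 goto.py .4521 .1658 .044 91.3 2; python3 look.py w15.png
```

```text
[0.4536 0.1675 0.0728]
2 [[[-0.9,14.4,0.9],[0.12,0.09,0.03]],[[-0.8,14.4,0.8],[0.11,0.09,0.03]]]
[0.45364814 0.16754928 0.0728102 ] [-9.02343567e+01 -5.55620087e-02  9.14792569e+01] [-28.   6.   5. 117.  -1.  58.  69.]
soap1 0.72 [259. 221.] 8204 204 317 184 260
brush 0.94 [220. 314.] 1514 176 274 305 330
pumice 0.72 [346. 306.] 657 331 373 294 316
soap2 0.72 [259. 221.] 8204 204 317 184 260
```

View pics/fit_w15.png

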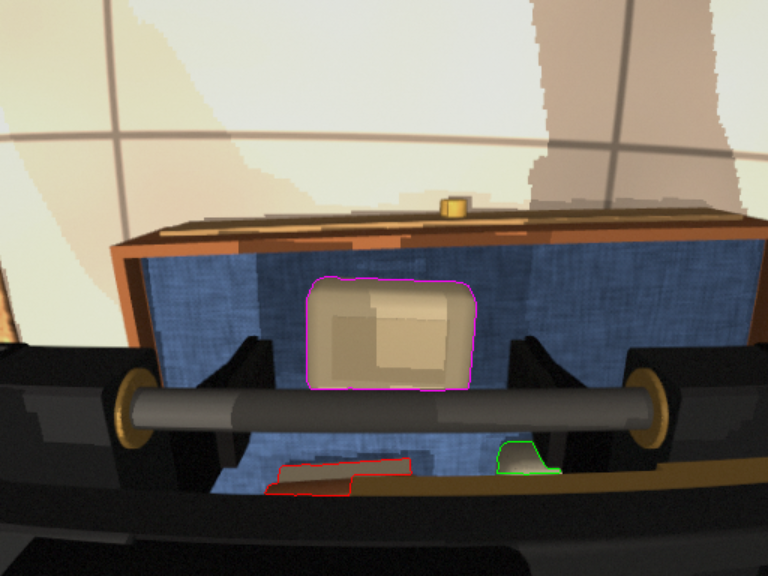

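carry_out --targets '[[[-1.7,14,1.7],[0.1,0.1,0]],[[0,14,0],[0.1,0.1,0]],[[0,0,0],[0,0,0]],[[0,0,0],[0,0,0]],[[0,0,0],[0,0,0]]]'

```text
time_s: 28.25
tool_pos: [0.4501, 0.1653, 0.0424]
tool_rot: [-89.8, 0.0, 91.3]
force: [0.4, 0.8, -0.3]
grip_width: 0.087
```

carry_out --targets '[[[0,0,0],[0,0,0]],[[0,0,0],[0,0,0]],[[0,0,0],[0,0,0]],[[0,0,0],[0,0,0]],[[0,0,0],[0,0,0]],[[0,0,0],[0,0,0]],[[0,0,0],[0,0,0]],[[0,0,0],[0,0,0]]]' --jaw 0 --squeeze 35

```text
time_s: 29.05
tool_pos: [0.4505, 0.1656, 0.0431]
tool_rot: [-89.9, 0.0, 91.3]
force: [-0.4, 0.6, 0.7]
grip_width: 0.0657
```

carry_out --targets '[[[0,-10,0],[0,0,0]],[[0,-20,0],[0,0,0]],[[0,-25,0],[0,0,0]],[[0,-25,0],[0,0,0]],[[0,-20,0],[0,0,0]],[[0,0,0],[0,0,0]],[[0,0,0],[0,0,0]]]'

```text
time_s: 29.75
tool_pos: [0.4508, 0.1654, 0.1431]
tool_rot: [-89.9, 0.0, 91.3]
force: [0.4, 0.7, -2.2]
grip_width: 0.0661
```

```bash
python3 - <<'E'
from plan import *
BRD=H(Rz(np.radians(3.72)),[.5105,-.1884,.014])
for s in((-.035,.075),(.035,.075),(.035,-.075)): print((BRD@[*s,0,1])[:3])
E
python3 goto.py .4707 -.1158 .15 93.7 12; python3 look.py w16.png
```

```text
[ 0.4707077  -0.11582885  0.014     ]
[ 0.54056021 -0.1112872   0.014     ]
[ 0.5502923  -0.26097115  0.014     ]
[0.4508 0.1654 0.1431]
12 [[[-23.5,-0.6,-1.1],[-0.01,-0.2,-0.0]],[[-23.4,-0.6,-1.1],[-0.01,-0.2,-0.0]],[[-23.5,-0.5,-0.9],[-0.01,-0.2,-0.0]],[[-23.5,-0.6,-0.9],[-0.0,-0.2,-0.0]],[[-23.5,-0.6,-0.8],[-0.01,-0.2,-0.0]],[[-23.5,-0.5,-0.7],[-0.01,-0.2,-0.0]],[[-23.4,-0.6,-0.7],[-0.01,-0.2,-0.0]],[[-23.5,-0.6,-0.5],[-0.01,-0.19,-0.0]],[[-23.5,-0.6,-0.5],[-0.01,-0.2,-0.0]],[[-23.5,-0.5,-0.4],[-0.0,-0.2,-0.0]],[[-23.5,-0.6,-0.3],[-0.01,-0.2,-0.0]],[[-23.5,-0.6,-0.2],[-0.01,-0.2,-0.0]]]
[0.45077152 0.16544072 0.14310082] [-8.98992519e+01  4.02542751e-03  9.13082150e+01] [-28.   1.   5. 113.  -0.  66.  68.]
brush 0.74 [238. 306.] 1357 201 281 297 316
pumice 0.86 [331. 296.] 336 318 381 252 306
```

View pics/fit_w16.png

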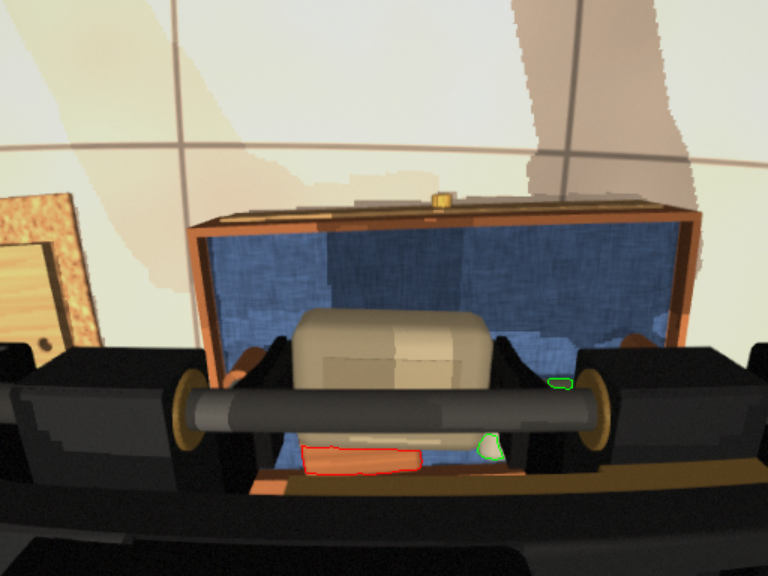

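carry_out --targets '[[[-15,0,-1],[0,-0.2,0]],[[-24,0,-1],[0,-0.2,0]],[[-25,0,-1],[0,-0.2,0]],[[-26,0,-1],[0,-0.2,0]],[[-26,0,-1],[0,-0.2,0]],[[-26,0,-1],[0,-0.2,0]],[[-26,0,-1],[0,-0.2,0]],[[-26,0,0],[0,-0.2,0]],[[-26,0,0],[0,-0.2,0]],[[-26,0,0],[0,-0.2,0]],[[-22,0,0],[0,-0.2,0]],[[-13,0,0],[0,-0.2,0]]]'

```text
time_s: 31.2
tool_pos: [0.469, -0.1171, 0.1424]
tool_rot: [-89.8, 0.0, 93.6]
force: [1.0, -0.2, -0.8]
grip_width: 0.0655
```

carry_out --targets '[[[0,20,0],[0,0,0]],[[0,25,0],[0,0,0]],[[0,25,0],[0,0,0]],[[0,20,0],[0,0,0]],[[0,10,0],[0,0,0]],[[0,0,0],[0,0,0]],[[0,0,0],[0,0,0]],[[0,0,0],[0,0,0]]]'

```text
time_s: 32.0
tool_pos: [0.4703, -0.1152, 0.0441]
tool_rot: [-90.0, 0.0, 93.7]
force: [0.2, -0.9, -0.4]
grip_width: 0.0658
```

```bash
python3 goto.py .4707 -.1158 .019 93.7 3; python3 look.py w17.png; python3 -c "
from cell import env;o=env.get_obs();print(o['force'],o['grip_width'])"
```

```text
[ 0.4703 -0.1152  0.0441]
3 [[[-0.2,8.4,-0.1],[-0.01,0.01,-0.01]],[[-0.2,8.3,-0.1],[-0.0,0.0,-0.01]],[[-0.3,8.4,-0.1],[-0.01,0.01,-0.01]]]
[ 0.47033184 -0.11515699  0.04410115] [-8.99819877e+01  2.81152464e-02  9.37198740e+01] [-11.   8.  23. 118.  -4.  54. 108.]
soap1 0.76 [262. 236.] 8195 194 328 205 301
pumice 0.22 [507. 211.] 824 492 511 156 244
soap2 0.76 [262. 236.] 8195 194 328 205 301
[-0.12301924  0.43756022 -0.74024131] 0.06608781718925988
```

View pics/fit_w17.png

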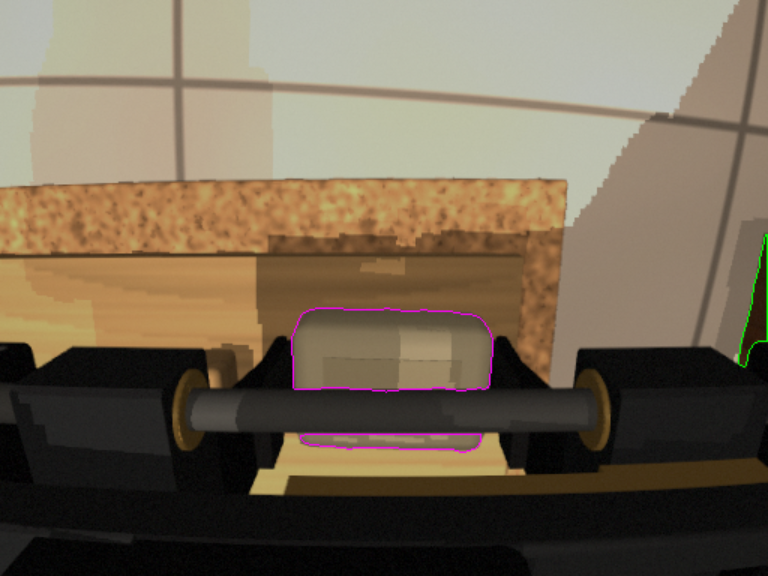

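carry_out --targets '[[[0,8,0],[0,0,0]],[[0,8,0],[0,0,0]],[[0,6,0],[0,0,0]],[[0,3,0],[0,0,0]],[[0,1.5,0],[0,0,0]],[[0,0,0],[0,0,0]],[[0,0,0],[0,0,0]]]'

```text
time_s: 32.95
tool_pos: [0.4685, -0.1149, 0.0171]
tool_rot: [-89.8, -0.0, 93.7]
force: [-5.0, 2.0, 8.8]
grip_width: 0.0662
```

carry_out --targets '[[[0,-0.5,0],[0,0,0]],[[0,0,0],[0,0,0]],[[0,0,0],[0,0,0]],[[0,0,0],[0,0,0]],[[0,-20,0],[0,0,0]],[[0,-40,0],[0,0,0]],[[0,-45,0],[0,0,0]],[[0,-45,0],[0,0,0]],[[0,-45,0],[0,0,0]],[[0,-30,0],[0,0,0]],[[20,0,0],[0,0,0]],[[30,0,0],[0,0,0]]]' --jaw 1

```text
time_s: 34.15
tool_pos: [0.4672, -0.0663, 0.2435]
tool_rot: [-90.0, 0.0, 93.5]
force: [0.4, 0.4, -0.2]
grip_width: 0.087
```

carry_out --targets '[[[40,0,-4],[0,0,0]],[[40,0,-4],[0,0,0]],[[40,0,-4],[0,0,0]],[[40,0,-4],[0,0,0]],[[40,0,-4],[0,0,0]],[[30,0,-4],[0,0,0]],[[20,0,-4],[0,0,0]],[[0,0,0],[0,0,0]],[[0,0,0],[0,0,0]],[[0,0,0],[0,0,0]]]'

```text
time_s: 35.15
tool_pos: [0.4785, 0.1847, 0.2418]
tool_rot: [-89.9, 0.0, 93.6]
force: [-0.4, -0.1, -0.6]
grip_width: 0.0872
```

```bash
python3 look.py w18.png; python3 fititems.py
```

```text
[0.47848609 0.1846724  0.24182161] [-8.98580046e+01  4.83961197e-02  9.36015828e+01] [-28.   1.   4. 101.  -0.  78.  70.]
soap1 0.58 [ 24. 145.] 1930 0 52 127 166
soap1 0.51 [238. 305.] 6912 141 373 288 331
brush 0.75 [225. 219.] 2302 194 257 201 240
pumice 0.65 [313. 217.] 2288 286 344 193 236
soap2 0.58 [ 24. 145.] 1930 0 52 127 166
soap2 0.51 [238. 305.] 6912 141 373 288 331
soap1_0 [ 0.4666 -0.1014  0.1202] yaw 6.9 iou 0.895 in case [-0.0416 -0.2979]
soap1_1 [0.6645 0.1138 0.0602] yaw 3.5 iou 0.334 in case [ 0.1688 -0.095 ]
brush_0 [0.537  0.1487 0.0579] yaw 3.3 iou 0.871 in case [ 0.0436 -0.0525]
pumice_0 [0.5261 0.2476 0.0702] yaw 4.0 iou 0.819 in case [0.0387 0.0469]
```

View pics/fit_w18.png

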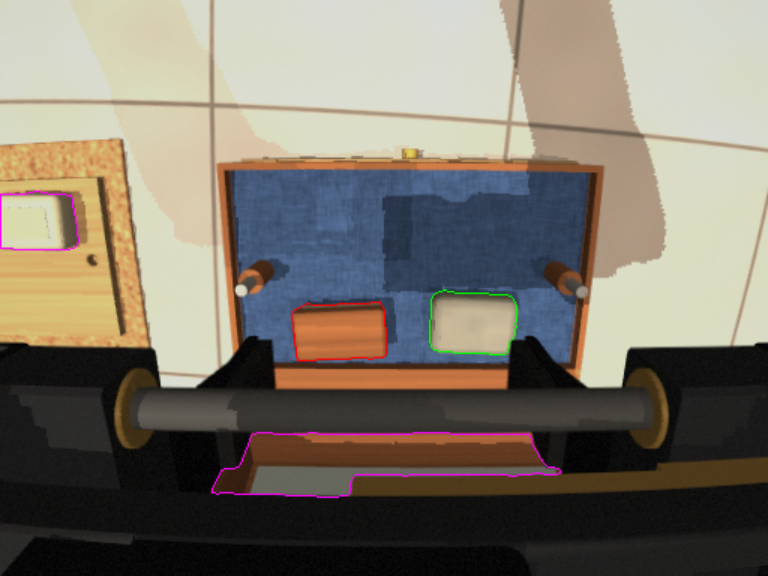

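```bash
python3 goto.py .537 .1485 .2 93.6 3 .537 .1485 .075 93.6 4
```

```text
[0.4784 0.1855 0.2421]
3 [[[-13.5,14.0,-18.7],[-0.04,0.01,-0.0]],[[-13.6,14.0,-18.8],[-0.04,0.01,-0.0]],[[-13.5,14.0,-18.7],[-0.04,0.02,-0.0]]]
4 [[[0.0,31.3,0.0],[0.0,-0.0,-0.0]],[[0.0,31.2,0.0],[0.0,-0.0,-0.0]],[[0.0,31.3,0.0],[0.0,-0.0,-0.0]],[[0.0,31.2,0.0],[0.0,-0.0,-0.0]]]
```

carry_out --targets '[[[-13.5,14,-18.7],[0,0,0]],[[-13.5,14,-18.7],[0,0,0]],[[-13.5,14,-18.7],[0,0,0]],[[0,35,0],[0,0,0]],[[0,35,0],[0,0,0]],[[0,35,0],[0,0,0]],[[0,20,0],[0,0,0]],[[0,0,0],[0,0,0]],[[0,0,0],[0,0,0]],[[0,0,0],[0,0,0]]]'

```text
time_s: 36.4
tool_pos: [0.5379, 0.1497, 0.0766]
tool_rot: [-90.0, -0.0, 93.7]
force: [-0.3, 0.5, 0.8]
grip_width: 0.0872
```

```bash
python3 goto.py .537 .1485 .045 93.6 2; python3 look.py w19.png
```

```text
[0.5379 0.1497 0.0766]
2 [[[-0.6,15.8,0.5],[0.02,0.05,0.02]],[[-0.6,15.8,0.5],[0.02,0.05,0.02]]]
[0.53787293 0.1497264  0.07662307] [-9.00398097e+01 -3.87337051e-02  9.37029478e+01] [-24.  14.   7. 106.  -2.  60.  77.]
soap1 0.35 [182. 322.] 991 142 234 316 331
brush 0.56 [262. 228.] 7750 198 319 192 259
pumice 0.69 [413. 213.] 6476 366 482 178 256
soap2 0.35 [182. 322.] 991 142 234 316 331
```

View pics/fit_w19.png

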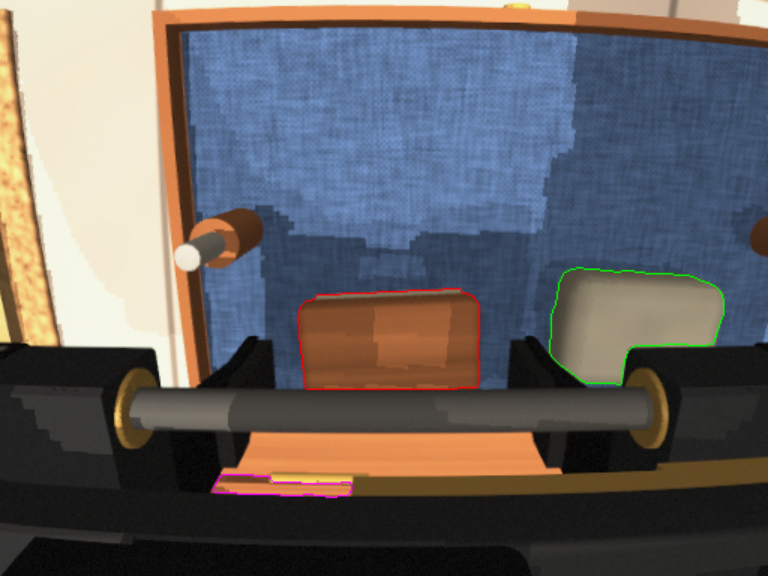

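carry_out --targets '[[[-0.6,15,0.5],[0,0,0]],[[-0.6,15,0.5],[0,0,0]],[[0,0,0],[0,0,0]],[[0,0,0],[0,0,0]],[[0,0,0],[0,0,0]]]'

```text
time_s: 37.15
tool_pos: [0.5356, 0.1482, 0.0448]
tool_rot: [-89.9, 0.0, 93.7]
force: [-0.5, 0.2, 0.1]
grip_width: 0.0871
```

carry_out --targets '[[[0,0,0],[0,0,0]],[[0,0,0],[0,0,0]],[[0,0,0],[0,0,0]],[[0,0,0],[0,0,0]],[[0,0,0],[0,0,0]],[[0,0,0],[0,0,0]],[[0,0,0],[0,0,0]],[[0,0,0],[0,0,0]]]' --jaw 0 --squeeze 35

```text
time_s: 37.95
tool_pos: [0.5358, 0.1483, 0.0451]
tool_rot: [-89.9, -0.0, 93.7]
force: [-0.0, 0.1, 2.9]
grip_width: 0.0699
```

carry_out --targets '[[[0,-10,0],[0,0,0]],[[0,-20,0],[0,0,0]],[[0,-25,0],[0,0,0]],[[0,-25,0],[0,0,0]],[[0,-20,0],[0,0,0]],[[0,0,0],[0,0,0]],[[0,0,0],[0,0,0]]]'

```text
time_s: 38.65
tool_pos: [0.5355, 0.1481, 0.1446]
tool_rot: [-89.9, 0.0, 93.7]
force: [0.9, 1.0, -2.1]
grip_width: 0.0698
```

```bash
python3 goto.py .5406 -.1113 .145 93.7 12; python3 look.py w20.png
```

```text
[0.5355 0.1481 0.1446]
12 [[[-21.6,-0.0,1.0],[-0.01,0.0,-0.0]],[[-21.6,-0.0,1.0],[-0.01,0.0,-0.0]],[[-21.6,-0.1,0.9],[-0.01,0.0,-0.0]],[[-21.6,0.0,1.0],[-0.02,0.01,-0.0]],[[-21.6,-0.0,1.0],[-0.01,-0.0,-0.01]],[[-21.6,-0.0,1.0],[-0.01,-0.0,0.0]],[[-21.6,-0.1,0.9],[-0.01,-0.0,0.0]],[[-21.6,-0.0,1.0],[-0.01,0.0,0.0]],[[-21.6,-0.0,1.0],[-0.01,0.0,0.0]],[[-21.6,-0.1,1.0],[-0.01,0.0,-0.0]],[[-21.5,0.0,0.9],[-0.02,0.0,-0.0]],[[-21.6,-0.0,1.0],[-0.01,0.01,-0.0]]]
[0.53552008 0.14805633 0.14463519] [-8.98621916e+01  1.24485683e-02  9.37152972e+01] [-24.  10.   7. 103.  -1.  68.  77.]
soap1 0.55 [  9. 100.] 874 0 19 75 126
brush 0.9 [260. 240.] 7736 187 332 211 300
pumice 0.9 [383. 195.] 4574 342 428 164 222
soap2 0.55 [  9. 100.] 874 0 19 75 126
```

View pics/fit_w20.png

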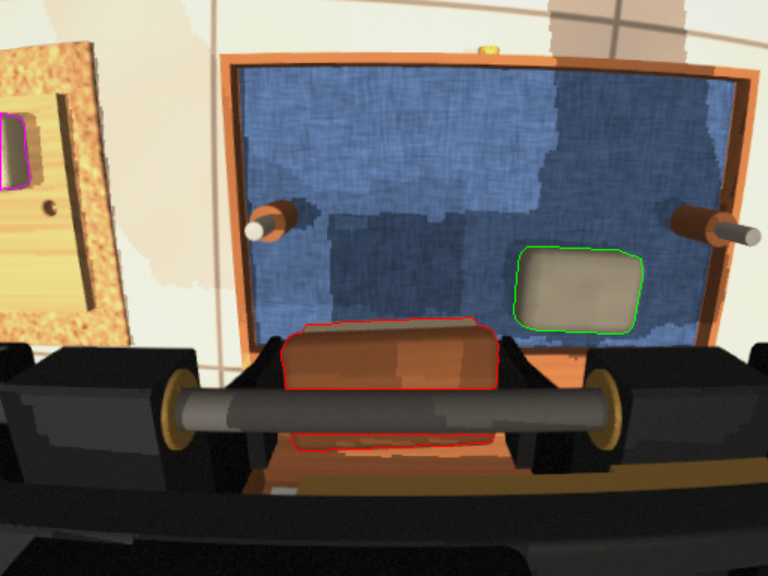

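carry_out --targets '[[[-12,0,1],[0,0,0]],[[-22,0,1],[0,0,0]],[[-24,0,1],[0,0,0]],[[-24,0,1],[0,0,0]],[[-24,0,1],[0,0,0]],[[-24,0,1],[0,0,0]],[[-24,0,1],[0,0,0]],[[-24,0,1],[0,0,0]],[[-24,0,1],[0,0,0]],[[-24,0,1],[0,0,0]],[[-20,0,1],[0,0,0]],[[-13,0,0],[0,0,0]]]'

```text
time_s: 40.1
tool_pos: [0.5407, -0.114, 0.1447]
tool_rot: [-89.8, 0.1, 93.6]
force: [0.6, 0.4, -0.3]
grip_width: 0.0702
```

carry_out --targets '[[[0,20,0],[0,0,0]],[[0,25,0],[0,0,0]],[[0,25,0],[0,0,0]],[[0,20,0],[0,0,0]],[[0,8,0],[0,0,0]],[[0,0,0],[0,0,0]],[[0,0,0],[0,0,0]],[[0,0,0],[0,0,0]]]'

```text
time_s: 40.9
tool_pos: [0.5424, -0.1112, 0.0482]
tool_rot: [-90.0, 0.0, 93.7]
force: [0.5, -0.8, -1.1]
grip_width: 0.0698
```

```bash
python3 goto.py .5406 -.1113 .019 93.7 3; python3 look.py w21.png
```

```text
[ 0.5424 -0.1112  0.0482]
3 [[[0.0,9.7,0.6],[-0.0,0.01,-0.01]],[[0.0,9.7,0.6],[-0.0,0.0,-0.01]],[[0.0,9.8,0.6],[-0.0,0.01,-0.01]]]
[ 0.54237007 -0.11121527  0.04817222] [-8.99979770e+01  2.93931705e-02  9.37219908e+01] [ -7.  16.  18. 109.  -6.  56. 107.]
soap1 0.64 [263. 104.] 10487 201 325 61 149
brush 0.85 [259. 242.] 8038 187 332 210 302
brush 0.2 [141. 152.] 51360 0 355 46 258
soap2 0.64 [263. 104.] 10487 201 325 61 149
```

View pics/fit_w21.png

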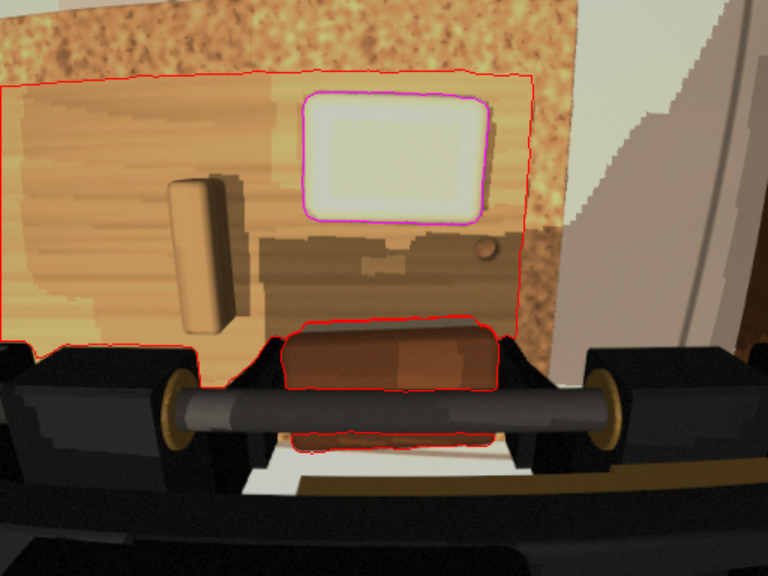

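carry_out --targets '[[[0,9,3],[0,0,0]],[[0,9,2],[0,0,0]],[[0,7,0],[0,0,0]],[[0,3,0],[0,0,0]],[[0,1.5,0],[0,0,0]],[[0,0,0],[0,0,0]],[[0,0,0],[0,0,0]]]'

```text
time_s: 41.85
tool_pos: [0.5349, -0.1112, 0.0191]
tool_rot: [-89.7, -0.1, 93.7]
force: [-9.3, 3.0, 20.0]
grip_width: 0.0696
```

carry_out --targets '[[[0,-1.5,0],[0,0,0]],[[0,0,0],[0,0,0]]]'

```text
time_s: 42.05
tool_pos: [0.5365, -0.1114, 0.0191]
tool_rot: [-89.9, 0.0, 93.7]
force: [-1.2, 0.3, 4.9]
grip_width: 0.0695
```

carry_out --targets '[[[0,0,0],[0,0,0]],[[0,0,0],[0,0,0]],[[0,0,0],[0,0,0]],[[0,0,0],[0,0,0]],[[0,-20,0],[0,0,0]],[[0,-40,0],[0,0,0]],[[0,-45,0],[0,0,0]],[[0,-45,0],[0,0,0]],[[0,-45,0],[0,0,0]],[[0,-30,0],[0,0,0]],[[20,0,10],[0,0,0]],[[30,0,20],[0,0,0]]]' --jaw 1

```text
time_s: 43.25
tool_pos: [0.5046, -0.0645, 0.245]
tool_rot: [-90.0, 0.1, 93.5]
force: [0.3, 1.1, 0.0]
grip_width: 0.0869
```

carry_out --targets '[[[40,0,10],[0,0,0]],[[40,0,10],[0,0,0]],[[40,0,5],[0,0,0]],[[40,0,0],[0,0,0]],[[40,0,0],[0,0,0]],[[40,0,0],[0,0,0]],[[30,0,0],[0,0,0]],[[10,0,0],[0,0,0]],[[0,0,0],[0,0,0]],[[0,0,0],[0,0,0]],[[0,0,0],[0,0,0]]]'

```text
time_s: 44.35
tool_pos: [0.4611, 0.2123, 0.244]
tool_rot: [-89.9, 0.0, 93.5]
force: [-0.8, -0.2, 0.5]
grip_width: 0.087
```

```bash
python3 look.py w22.png; python3 fititems.py
```

```text
[0.46112035 0.21233877 0.24395954] [-8.98731052e+01  4.81849253e-02  9.35377791e+01] [-27.   1.  -1. 101.   0.  78.  66.]
soap1 0.85 [ 16. 159.] 1212 0 35 141 178
brush 0.68 [ 20. 210.] 1368 0 44 195 228
pumice 0.89 [290. 228.] 2219 262 319 206 247
soap2 0.85 [ 16. 159.] 1212 0 35 141 178
soap1_0 [ 0.4648 -0.1007  0.1278] yaw 7.3 iou 0.872 in case [-0.0433 -0.2971]
brush_0 [ 0.5318 -0.0956  0.2727] yaw 15.6 iou 0.848 in case [ 0.0238 -0.2961]
pumice_0 [0.5283 0.2487 0.0579] yaw 3.3 iou 0.831 in case [0.041  0.0479]
```

View pics/fit_w22.png

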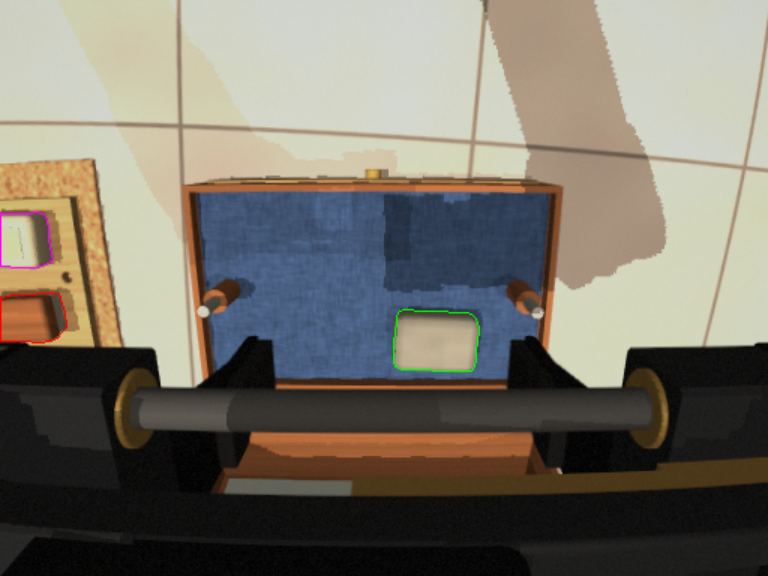

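```bash
python3 goto.py .5275 .2485 .2 93 3 .5275 .2485 .075 93 4
```

```text
[0.4607 0.2137 0.2441]
3 [[[10.2,14.6,-23.0],[-0.04,0.21,-0.0]],[[10.2,14.7,-22.9],[-0.04,0.22,-0.01]],[[10.3,14.7,-22.9],[-0.04,0.21,0.0]]]
4 [[[0.0,31.2,-0.0],[-0.0,0.0,0.0]],[[0.0,31.3,-0.0],[-0.0,0.0,0.0]],[[0.0,31.2,-0.0],[-0.0,0.0,0.0]],[[0.0,31.3,-0.0],[-0.0,0.0,0.0]]]
```

carry_out --targets '[[[10.2,14.5,-23],[0,0.2,0]],[[10.2,14.5,-23],[0,0.2,0]],[[10.2,14.5,-23],[0,0.2,0]],[[0,35,0],[0,0,0]],[[0,35,0],[0,0,0]],[[0,35,0],[0,0,0]],[[0,20,0],[0,0,0]],[[0,0,0],[0,0,0]],[[0,0,0],[0,0,0]],[[0,0,0],[0,0,0]]]'

```text
time_s: 45.6
tool_pos: [0.5284, 0.2497, 0.0772]
tool_rot: [-90.0, -0.1, 93.1]
force: [0.5, -0.6, 0.4]
grip_width: 0.0871
```

```bash
python3 look.py w23.png; python3 fititems.py;python3 goto.py .5275 .2485 .044 93 2
```

```text
[0.52843881 0.24970478 0.07720532] [-9.00344127e+01 -6.19529035e-02  9.31029166e+01] [-27.  17.  -1. 102.   0.  61.  65.]
pumice 0.95 [262. 220.] 7988 207 318 183 259
pumice_0 [0.5276 0.2497 0.0024] yaw 0.1 iou 0.809 in case [0.0403 0.0489]
[0.5277 0.2495 0.0763]
2 [[[-0.5,16.2,0.1],[-0.02,0.06,0.02]],[[-0.5,16.1,0.1],[-0.02,0.06,0.01]]]
```

View pics/fit_w23.png

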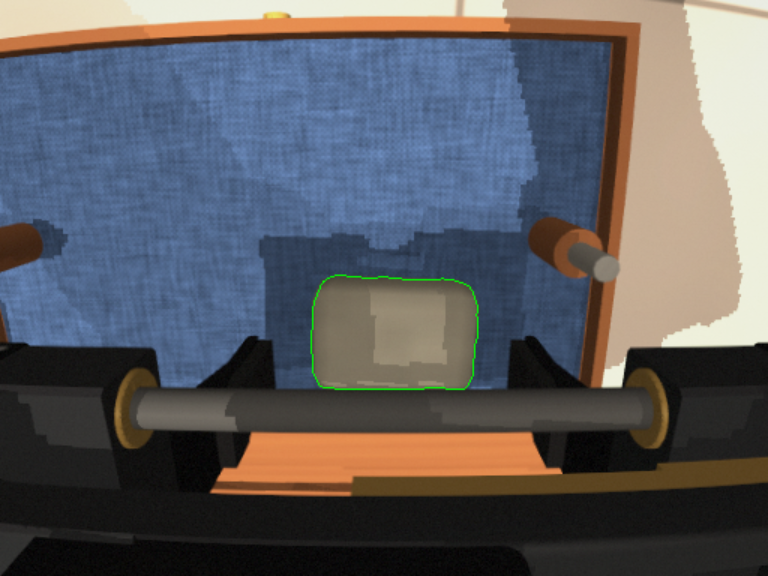

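carry_out --targets '[[[0,16,0.5],[0,0.8,0]],[[0,16,0],[0,0.7,0]],[[0,0,0],[0,0,0]],[[0,0,0],[0,0,0]],[[0,0,0],[0,0,0]]]'

```text
time_s: 46.35
tool_pos: [0.5272, 0.2495, 0.0443]
tool_rot: [-90.0, -0.0, 91.6]
force: [-0.3, -0.1, 0.4]
grip_width: 0.0871
```

carry_out --targets '[[[0,0,0],[0,0,0]],[[0,0,0],[0,0,0]],[[0,0,0],[0,0,0]],[[0,0,0],[0,0,0]],[[0,0,0],[0,0,0]],[[0,0,0],[0,0,0]],[[0,0,0],[0,0,0]],[[0,0,0],[0,0,0]]]' --jaw 0 --squeeze 35

```text
time_s: 47.15
tool_pos: [0.5267, 0.2494, 0.0436]
tool_rot: [-89.9, -0.0, 91.6]
force: [-1.1, 0.3, 3.2]
grip_width: 0.0658
```

carry_out --targets '[[[0,-10,0],[0,0,0]],[[0,-20,0],[0,0,0]],[[0,-25,0],[0,0,0]],[[0,-25,0],[0,0,0]],[[0,-20,0],[0,0,0]],[[0,0,0],[0,0,0]],[[0,0,0],[0,0,0]]]'

```text
time_s: 47.85
tool_pos: [0.5267, 0.249, 0.1432]
tool_rot: [-89.9, 0.0, 91.6]
force: [-1.1, -0.9, -1.0]
grip_width: 0.0655
```

```bash
python3 goto.py .545 -.2612 .145 93.7 21; python3 look.py w24.png
```

```text
[0.5267 0.249  0.1432]
21 [[[-24.3,-0.1,-0.2],[-0.01,-0.1,-0.0]],[[-24.3,-0.1,-0.1],[-0.0,-0.1,-0.0]],[[-24.3,-0.0,-0.1],[-0.01,-0.1,-0.0]],[[-24.3,-0.1,-0.1],[-0.0,-0.1,-0.0]],[[-24.3,-0.1,-0.0],[-0.01,-0.1,-0.0]],[[-24.4,-0.1,0.0],[-0.01,-0.1,-0.0]],[[-24.3,-0.1,0.1],[-0.0,-0.1,-0.01]],[[-24.3,-0.0,0.1],[-0.01,-0.1,0.0]],[[-24.3,-0.1,0.1],[-0.0,-0.1,0.0]],[[-24.3,-0.1,0.2],[-0.01,-0.09,0.0]],[[-24.3,-0.1,0.3],[-0.01,-0.1,0.0]],[[-24.3,-0.1,0.2],[-0.0,-0.1,0.0]],[[-24.3,-0.1,0.3],[-0.01,-0.1,-0.0]],[[-24.3,-0.0,0.4],[-0.0,-0.1,-0.0]],[[-24.3,-0.1,0.4],[-0.01,-0.1,-0.0]],[[-24.3,-0.1,0.4],[-0.01,-0.1,-0.0]],[[-24.3,-0.1,0.5],[-0.0,-0.1,-0.0]],[[-24.4,-0.1,0.6],[-0.01,-0.1,-0.0]],[[-24.3,-0.1,0.5],[-0.0,-0.1,-0.01]],[[-24.3,-0.0,0.6],[-0.01,-0.1,0.0]],[[-24.3,-0.1,0.7],[-0.0,-0.1,0.0]]]
[0.52668718 0.24898073 0.14318097] [-8.98755095e+01  1.90848695e-02  9.16111027e+01] [-27.  13.  -1.  99.   0.  68.  64.]
```

View pics/fit_w24.png

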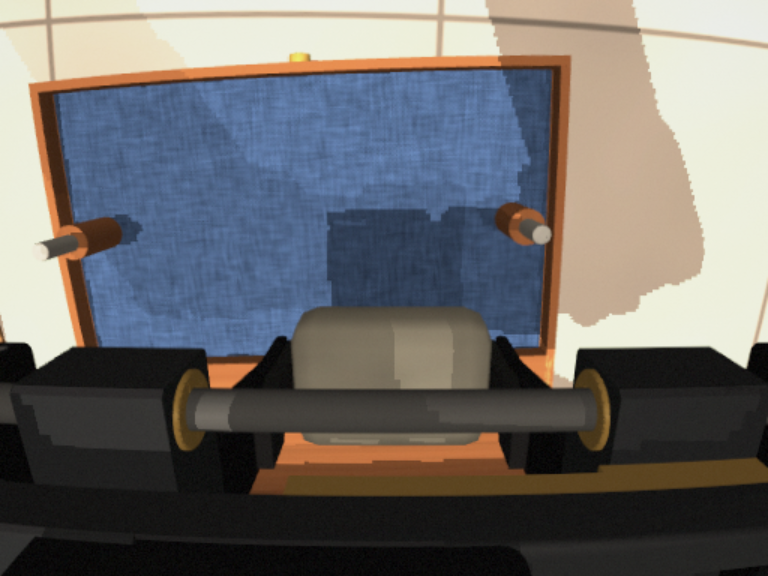

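carry_out --targets '[[[-12,0,1],[0,-0.1,0]],[[-20,0,1],[0,-0.1,0]],[[-25,0,1],[0,-0.1,0]],[[-25,0,1],[0,-0.1,0]],[[-25,0,1],[0,-0.1,0]],[[-25,0,1],[0,-0.1,0]],[[-25,0,1],[0,-0.1,0]],[[-25,0,1],[0,-0.1,0]],[[-25,0,1],[0,-0.1,0]],[[-25,0,1],[0,-0.1,0]],[[-25,0,1],[0,-0.1,0]],[[-25,0,1],[0,-0.1,0]]]'

```text
time_s: 49.3
tool_pos: [0.5249, -0.0351, 0.1431]
tool_rot: [-89.8, 0.0, 92.8]
force: [0.6, -0.2, -2.1]
grip_width: 0.0656
```

carry_out --targets '[[[-25,0,1],[0,-0.1,0]],[[-25,0,1],[0,-0.1,0]],[[-25,0,1],[0,-0.1,0]],[[-25,0,1],[0,-0.1,0]],[[-25,0,1],[0,-0.1,0]],[[-25,0,1],[0,-0.1,0]],[[-25,0,1],[0,-0.1,0]],[[-25,0,1],[0,-0.1,0]],[[-18,0,0],[0,-0.1,0]],[[-10,0,0],[0,0,0]],[[0,0,0],[0,0,0]],[[0,0,0],[0,0,0]]]'

```text
time_s: 50.5
tool_pos: [0.5303, -0.2603, 0.1432]
tool_rot: [-89.8, -0.0, 93.7]
force: [0.0, 1.0, 0.2]
grip_width: 0.0658
```

```bash
python3 goto.py .528 -.2617 .045 93.7 5; python3 look.py w25.png
```

```text
[ 0.5303 -0.2603  0.1432]
5 [[[-0.3,19.6,0.4],[-0.03,0.01,0.01]],[[-0.2,19.7,0.4],[-0.03,0.0,0.01]],[[-0.3,19.6,0.5],[-0.04,0.01,0.01]],[[-0.2,19.6,0.4],[-0.03,0.01,0.01]],[[-0.3,19.7,0.5],[-0.03,0.01,0.01]]]
[ 0.53026996 -0.26031822  0.14316556] [-8.98413280e+01 -4.82411970e-02  9.37359654e+01] [  6.  15.  20.  98.  -5.  68. 122.]
soap1 0.79 [430. 132.] 4175 388 471 105 160
brush 0.69 [421. 208.] 3642 380 464 185 231
pumice 0.8 [260. 238.] 7926 194 326 204 296
soap2 0.79 [430. 132.] 4175 388 471 105 160
```

View pics/fit_w25.png

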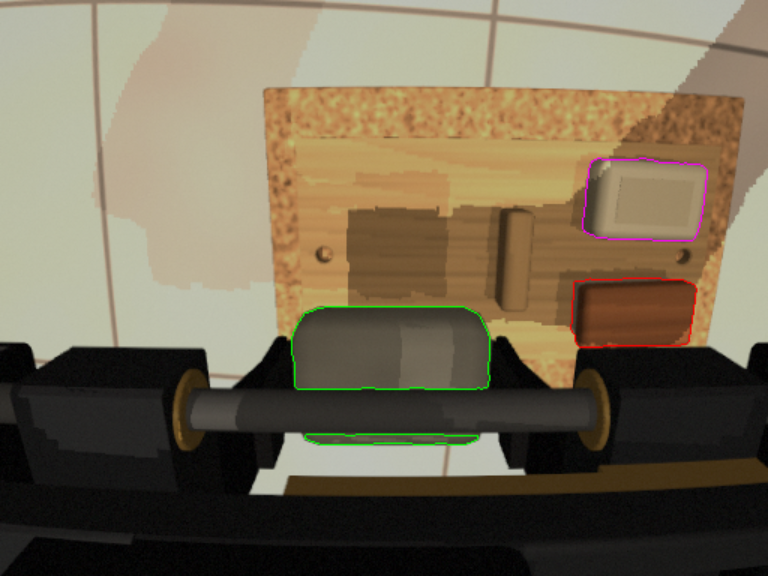

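carry_out --targets '[[[-1,15,6],[0,0,0]],[[0,25,6],[0,0,0]],[[0,25,0],[0,0,0]],[[0,20,0],[0,0,0]],[[0,15,0],[0,0,0]],[[0,10,0],[0,0,0]],[[0,7,0],[0,0,0]],[[0,5,0],[0,0,0]],[[0,2,0],[0,0,0]],[[0,0,0],[0,0,0]],[[0,0,0],[0,0,0]]]'

```text
time_s: 51.85
tool_pos: [0.5187, -0.2632, 0.02]
tool_rot: [-89.9, 0.0, 93.7]
force: [-0.5, 0.0, -0.3]
grip_width: 0.0659
```

carry_out --targets '[[[0,1.5,0],[0,0,0]],[[0,0.8,0],[0,0,0]],[[0,0,0],[0,0,0]],[[0,0,0],[0,0,0]]]'

```text
time_s: 52.25
tool_pos: [0.5185, -0.263, 0.0176]
tool_rot: [-89.9, 0.0, 93.7]
force: [0.4, 0.1, 2.5]
grip_width: 0.0657
```

carry_out --targets '[[[0,0,0],[0,0,0]],[[0,0,0],[0,0,0]],[[0,0,0],[0,0,0]],[[0,0,0],[0,0,0]],[[0,-20,0],[0,0,0]],[[0,-40,0],[0,0,0]],[[0,-45,0],[0,0,0]],[[0,-45,0],[0,0,0]],[[0,-45,0],[0,0,0]],[[0,-40,0],[0,0,0]],[[40,0,20],[0,0,0]],[[40,0,20],[0,0,0]]]' --jaw 1

```text
time_s: 53.45
tool_pos: [0.4739, -0.186, 0.2537]
tool_rot: [-90.0, 0.1, 93.6]
force: [-0.1, 1.0, -0.5]
grip_width: 0.087
```

carry_out --targets '[[[0,0,0],[0,0,0]],[[0,0,0],[0,0,0]],[[0,0,0],[0,0,0]]]'

```text
time_s: 53.75
tool_pos: [0.4739, -0.1867, 0.2524]
tool_rot: [-89.9, 0.1, 93.7]
force: [0.2, -0.5, 0.5]
grip_width: 0.087
```

```bash
python3 look.py w26.png; python3 fititems.py .014; python3 lidang.py
```

```text
[ 0.47390694 -0.18667705  0.25237338] [-8.98900431e+01  5.27985286e-02  9.36563171e+01] [  1.   0.  18. 101.   0.  79. 112.]
soap1 0.97 [320. 163.] 2014 292 347 146 186
brush 0.91 [317. 221.] 1819 289 345 202 238
pumice 0.72 [200. 197.] 1899 171 224 178 215
soap2 0.97 [320. 163.] 2014 292 347 146 186
soap1_0 [ 0.47   -0.116  -0.0524] yaw -3.0 iou 0.847 in case [-0.0391 -0.3127]
brush_0 [ 0.5389 -0.1127  0.147 ] yaw 8.4 iou 0.822 in case [ 0.0299 -0.3136]
pumice_0 [ 0.5157 -0.2613  0.0294] yaw 1.7 iou 0.802 in case [-0.0022 -0.4605]
0.97 [(np.float64(0.9681150359487339), np.float64(102.5)), (np.float64(0.9658232775398988), np.float64(102.0)), (np.float64(0.9614004990642545), np.float64(103.0)), (np.float64(0.9606915800899364), np.float64(101.5))]
```

View pics/fit_w26.png

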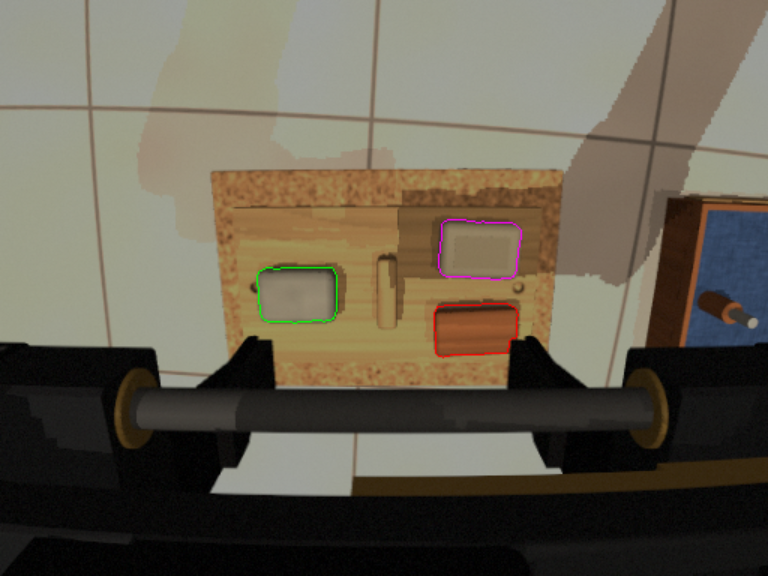

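```bash
python3 goto.py .474 -.187 .392 93.5 4 .625 .207 .392 93.5 12
```

```text
[ 0.4738 -0.1861  0.252 ]
4 [[[-0.2,-35.0,0.1],[-0.04,0.04,-0.0]],[[-0.3,-35.0,-0.0],[-0.04,0.05,-0.01]],[[-0.2,-35.0,0.0],[-0.04,0.04,-0.0]],[[-0.2,-35.0,-0.0],[-0.05,0.04,-0.01]]]
12 [[[32.0,0.0,-14.6],[0.0,0.0,0.0]],[[32.0,0.0,-14.5],[0.0,0.0,0.0]],[[32.0,0.0,-14.6],[0.0,0.0,0.0]],[[32.0,0.0,-14.6],[0.0,0.0,0.0]],[[32.0,0.0,-14.5],[0.0,0.0,0.0]],[[32.0,0.0,-14.6],[0.0,0.0,0.0]],[[32.0,0.0,-14.6],[0.0,0.0,0.0]],[[32.0,0.0,-14.5],[0.0,0.0,0.0]],[[32.0,0.0,-14.6],[0.0,0.0,0.0]],[[32.0,0.0,-14.6],[0.0,0.0,0.0]],[[32.0,0.0,-14.5],[0.0,0.0,0.0]],[[32.0,0.0,-14.6],[0.0,0.0,0.0]]]
```

carry_out --targets '[[[0,-35,0],[0,0,0]],[[0,-35,0],[0,0,0]],[[0,-35,0],[0,0,0]],[[0,-35,0],[0,0,0]],[[32,0,-14.5],[0,0,0]],[[32,0,-14.5],[0,0,0]],[[32,0,-14.5],[0,0,0]],[[32,0,-14.5],[0,0,0]],[[32,0,-14.5],[0,0,0]],[[32,0,-14.5],[0,0,0]],[[32,0,-14.5],[0,0,0]],[[32,0,-14.5],[0,0,0]]]'

```text
time_s: 55.3
tool_pos: [0.5737, 0.0786, 0.3918]
tool_rot: [-89.9, 0.0, 93.7]
force: [-0.2, 0.3, -0.7]
grip_width: 0.0871
```

carry_out --targets '[[[32,0,-14.5],[0,0,0]],[[32,0,-14.5],[0,0,0]],[[32,0,-14.5],[0,0,0]],[[30,0,-14.5],[0,0,0]],[[0,0,0],[0,0,0]],[[0,0,0],[0,0,0]],[[0,0,0],[0,0,0]],[[0,0,0],[0,0,0]]]'

```text
time_s: 56.1
tool_pos: [0.6231, 0.2052, 0.3924]
tool_rot: [-89.9, 0.0, 93.6]
force: [0.0, -0.6, 0.2]
grip_width: 0.0872
```

Run:
```python
from plan import *
o=env.get_obs();print(o['tool_pos'],o['tool_rot'])
C=cal('wrist',o);save('wrist','w27.png');im=cv2.resize(cv2.imread('pics/w27.png'),(768,576))
for a,col in((100,(0,255,0)),(102.5,(255,0,0))):
  for P in(SH,TB):
    q=proj(C,lidpts(P,[*CASE,np.radians(a)]))*1.5+.25
    for i in range(8):
        for j in range(i):
            if bin(i^j).count('1')==1: cv2.line(im,tuple(q[i].astype(int)),tuple(q[j].astype(int)),col,1)
cv2.imwrite('pics/fit_w27.png',im)
```

```text
[0.62306785 0.20515411 0.39235992] [-8.99132809e+01  3.48116418e-02  9.35836353e+01]
```

View pics/fit_w27.png

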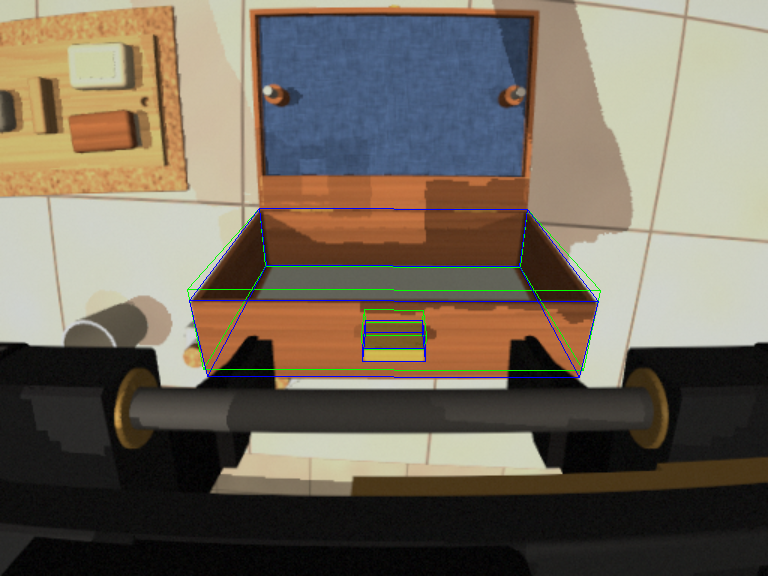

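Run:
```python
from plan import *
g=tabpt(np.radians(102.5));print(g,tabpt(np.radians(100.2)))
T=H(tooly(93.44,0),g+[.001,0,.005-.019]);print(T[:3,3])
P=T.copy();P[2,3]+=.05
A=show(cur(),P,6);show(A,T,3)
```

```text
[0.66925428 0.20925016 0.25855115] [0.66092663 0.2087499  0.26104456]
[0.67025428 0.20925016 0.24455115]
6 [[[0.2,16.3,-7.9],[-0.01,0.03,-0.0]],[[0.1,16.3,-8.0],[-0.02,0.02,-0.01]],[[0.2,16.3,-7.9],[-0.01,0.03,0.0]],[[0.1,16.3,-7.9],[-0.01,0.03,-0.0]],[[0.2,16.3,-7.9],[-0.02,0.02,-0.01]],[[0.2,16.4,-7.9],[-0.01,0.03,0.0]]]
3 [[[-0.0,16.7,-0.0],[-0.0,-0.0,0.0]],[[-0.0,16.6,-0.0],[-0.0,-0.0,0.0]],[[-0.0,16.7,-0.0],[-0.0,-0.0,0.0]]]
```

carry_out --targets '[[[0,16,-8],[0,0,0]],[[0,16,-8],[0,0,0]],[[0,16,-8],[0,0,0]],[[0,16,-8],[0,0,0]],[[0,16,-8],[0,0,0]],[[0,16,-8],[0,0,0]],[[0,15,0],[0,0,0]],[[0,10,0],[0,0,0]],[[0,0,0],[0,0,0]],[[0,0,0],[0,0,0]]]'

```text
time_s: 57.15
tool_pos: [0.6704, 0.2101, 0.2712]
tool_rot: [-89.9, -0.0, 93.7]
force: [0.5, -0.8, 0.9]
grip_width: 0.0871
```

```bash
python3 goto.py .6703 .2093 .2446 93.44 2
python3 - <<'E'
from h import *
save('wrist','w28.png');save('scene','s28.png')
cv2.imwrite('pics/a28.png',np.hstack([cv2.resize(cv2.imread('pics/w28.png'),(400,300)),cv2.resize(cv2.imread('pics/s28.png')[80:260,270:510],(400,300))]))
E
```

```text
[0.6704 0.2101 0.2712]
2 [[[-0.4,13.3,0.1],[-0.05,0.15,0.0]],[[-0.4,13.3,0.0],[-0.05,0.14,0.0]]]
```

View pics/a28.png

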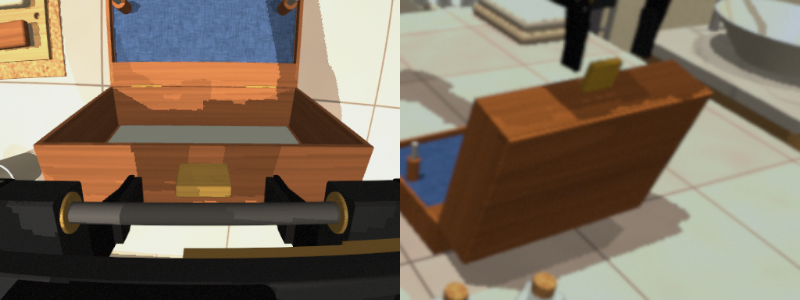

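carry_out --targets '[[[-0.8,12,0],[0,0.2,0]],[[0,12,0],[0,0,0]],[[0,0,0],[0,0,0]],[[0,0,0],[0,0,0]]]'

```text
time_s: 57.65
tool_pos: [0.6701, 0.209, 0.2457]
tool_rot: [-89.8, 0.0, 93.5]
force: [-0.6, -0.2, -0.2]
grip_width: 0.0867
```

carry_out --targets '[[[0,0,0],[0,0,0]],[[0,0,0],[0,0,0]],[[0,0,0],[0,0,0]],[[0,0,0],[0,0,0]],[[0,0,0],[0,0,0]],[[0,0,0],[0,0,0]],[[0,0,0],[0,0,0]],[[0,0,0],[0,0,0]],[[0,0,0],[0,0,0]],[[0,0,0],[0,0,0]]]' --jaw 0 --squeeze 25

```text
time_s: 58.65
tool_pos: [0.6705, 0.2098, 0.2467]
tool_rot: [-89.9, -0.0, 93.5]
force: [0.8, 1.5, -0.6]
grip_width: 0.0398
```

```bash
python3 ang.py
```

```text
radius 0.2240970007952968 y 0.00047430370933192824 ang 102.25626936066054 0.039806375471316074 [ 0.79046297  1.52170837 -0.58203493] [-8.98762718e+01 -3.92887252e-02  9.35419883e+01] [-20.4  24.4   1.3  72.4  -0.6  83.4  74.4]
```

carry_out --targets '[[[0,-0.7,2.3],[0,0,0]],[[0,-0.7,2.3],[0,0,0]],[[0,-0.6,2.3],[0,0,0]],[[0,-0.6,2.3],[0,0,0]],[[0,0,0],[0,0,0]],[[0,0,0],[0,0,0]]]'

```text
time_s: 59.25
tool_pos: [0.6623, 0.2093, 0.2491]
tool_rot: [-90.0, -0.1, 93.5]
force: [3.6, 3.3, -3.0]
grip_width: 0.0399
```

```bash
python3 ang.py; python3 lidang.py
```

```text
radius 0.22413767347244062 y 0.0004814191227517837 ang 100.06929942409174 0.039923286010425864 [ 3.59753818  3.26113031 -3.00867625] [-9.00280583e+01 -5.13477663e-02  9.35418853e+01] [-20.6  23.2   1.2  73.7  -0.5  83.1  74.1]
0.65 [(np.float64(0.9612928049249712), np.float64(100.5)), (np.float64(0.9598371985870066), np.float64(100.0)), (np.float64(0.9558597354660104), np.float64(101.0)), (np.float64(0.9499275969819374), np.float64(99.5))]
```

Now release, retreat and verify.

carry_out --targets '[[[0,0,-0.3],[0,0,0]],[[0,0,0],[0,0,0]],[[0,0,0],[0,0,0]],[[0,0,0],[0,0,0]],[[0,-15,0],[0,0,0]],[[0,-35,0],[0,0,0]],[[0,-45,0],[0,0,0]],[[0,-45,4],[0,0,0]],[[0,0,20],[0,0,0]],[[0,0,20],[0,0,0]],[[0,0,0],[0,0,0]],[[0,0,0],[0,0,0]]]' --jaw 1

```text
time_s: 60.55
tool_pos: [0.6182, 0.2059, 0.3907]
tool_rot: [-90.0, -0.0, 93.5]
force: [0.7, 0.2, 0.6]
grip_width: 0.0871
```

```bash
python3 lidang.py
python3 - <<'E'
from plan import *
o=env.get_obs();print(o['tool_pos'],o['tool_rot'],o['time_s'])
C=cal('wrist',o);save('wrist','w29.png');im=cv2.resize(cv2.imread('pics/w29.png'),(768,576))
for P in(SH,TB):
    q=proj(C,lidpts(P,[*CASE,np.radians(100)]))*1.5+.25
    for i in range(8):
        for j in range(i):
            if bin(i^j).count('1')==1: cv2.line(im,tuple(q[i].astype(int)),tuple(q[j].astype(int)),(0,255,0),1)
cv2.imwrite('pics/fit_w29.png',im);save('scene','s29.png')
E
```

```text
0.65 [(np.float64(0.965720407070166), np.float64(100.0)), (np.float64(0.9641708773541571), np.float64(100.5)), (np.float64(0.9574371057231892), np.float64(99.5)), (np.float64(0.9559205500381971), np.float64(101.0))]
[0.6185595  0.20569391 0.38940105] [-8.98751437e+01  2.71740543e-02  9.34902990e+01] 60.65
```

View pics/fit_w29.png

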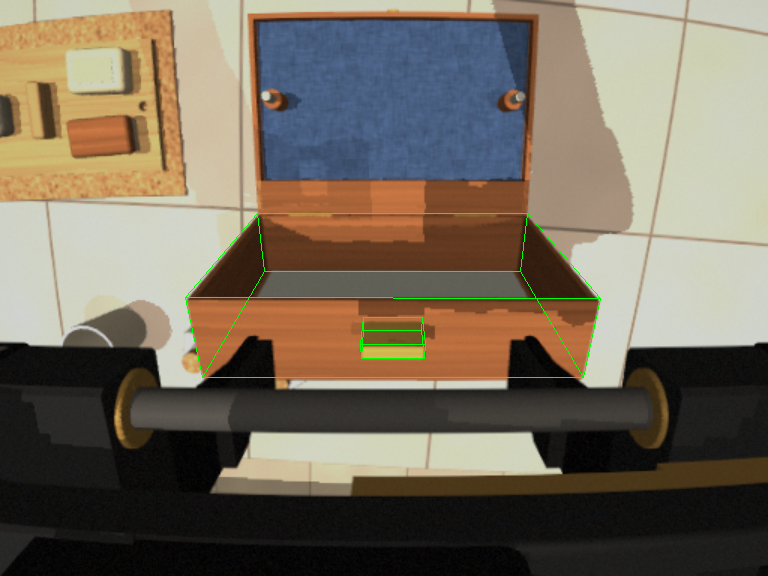

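View pics/s29.png

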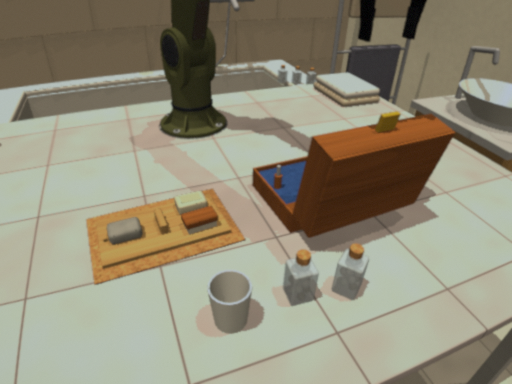

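```bash
python3 -c "
from cell import env;print(env.sign_off())"
```

```text
the job is handed in; nothing more can be done
None
```

The job is handed in at about 61 s of the 208 s. The lid is open at about 100°, and the board lies centred and lined up on the mat, handle up. The three things in the case (one soap, the brush and the pumice) lie flat on the board, apart from each other.

**Lid:** My first setting came out at about 102–102.5° in all three cameras, although the arm's own position reading had said about 100°. After placing everything I gripped the tab again and brought the lid back. The last scene-camera fit gave 100.0–100.5°, and the 100° outline drawn over the wrist picture matches the lid. So the lid stood about 2.5° too far back while I moved the board and the items, and was only corrected at the end.

**Board:** The fingers were still closing when the lift began. For a moment there was about 5 N sideways against the pins. It then came off level, and the board and mat outlines matched the wrist picture after I let go.

**Last pictures:** The well is empty apart from the dowels. The bottles and tumbler look unmoved by eye (I took no measurement of them), and the arm is clear of everything. The highest contact force I read was about 22 N at the wrist, while setting down the brush. I saw no item knocked aside and no slackened grip.

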